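# Weigh the antenna counterweights on sprung hooks and sort filled from empty

## Robot

A 6-joint arm with a two-finger parallel gripper is mounted at the origin on the work surface. World frame = base frame: x ahead of the robot, y to its left, z up, the work surface at z = 0. Lengths are in m, angles in rad, forces in N, time in s.
With the tool pointing down it reaches from about 0.35 to 0.775 m from the base axis. Payload 5.5 kg.
Tool frame: the origin (TCP) lies midway between the tips of the shut fingers; the grasp point (between the pads) lies 19 mm behind it; z points along the fingers, y is the line along which they close (so a half turn about z gives the same grasp; the last joint's range is limited). The gripper opens to 85 mm and grips with 20 to 120 N. Pads are 22 mm wide; open, the fingers measure 114 mm over their backs; the gripper's body (76 mm by 85 mm) begins 54 mm behind the grasp point. The pads swing forward as they close: fully open they stand 13 mm farther back than shut.
Start: joints at [-0.14, 0.313, 0.046, 1.304, 0, 1.431], TCP at [0.575, -0, 0.231] pointing down, gripper open.
Joint ranges: [-2.76, 2.76], [-0.86, 1.69], [-1.03, 1.26], [-2.2, 2.34], [-1.47, 1.5], [-3.14, 3.14]. Speed limits (rad/s): [2.57, 2.57, 3.14, 3.14, 3.14, 3.14].

## Interface

Orientations are given as a unit quaternion [w, x, y, z].
In Python, from workcell import telemetry, imaging, env gives the robot as it stands. The module is installed in compiled form; this text tells all that it offers.
- The arm moves only by the tool step_arm, never from a script. Its argument "moves" is a list of rows, each a list of 3 entries, a list of its own where there are three numbers: the shift along the tool's x, y, z in mm, then the turn, a rotation vector about the tool's x, y, z in rad, then the finger opening in mm, from 0 to 85.4. A call has 1 to 8 rows; each row is the pose to reach, as a shift and turn from the pose commanded when the call began, along the tool's axes at that moment; what a row does not reach only later rows make up. A row lasts 1/12 s, in which the tool goes at most 41.7 mm and 7.16 degrees, less where a joint would pass 70% of its speed; a pose out of reach is approached as far as the arm can. A call with a gripper value outside its range is refused whole. The fingers move at their own pace and stop on an object; "grip_force" is the grip in N (left out, the last holds). Time passes only in rows, so rows that repeat a pose let the fingers close. It gives the time, the measured TCP pose, the force, the opening and the grip force at its end, in the units of the state.
- telemetry.get_state(): the state, without advancing time (a new reading comes with each control period).
- imaging.read_camera(name): name is "scene" or "side" or "wrist"; returns the picture (400x640x3 uint8, red, green, blue); there is no depth.
- imaging.camera_params(name): a dict with "camera_matrix" (3x3 intrinsics, pixels), "pose" (4x4, takes a point from camera to world coordinates). Camera axes: x right, y up, looking along -z (the intrinsics and any distortion apply to the point x, -y, -z); pixel columns grow to the right and rows downward; lengths in m; the calibration is good to about 2 mm. The wrist camera is an equidistant fisheye: a pixel r from the principal point sees the ray r / f radians off the axis. A picture is of the moment at which its call begins: read the wrist's pose just before it. camera_params takes no time and is no camera call; for the wrist camera it gives the pose at the moment of the call.
- env.hand_in(): hands the job in; it is judged then, once.
The state is a dict: "clock": time; "joint_pos": joint angles; "qvel": joint speeds; "tau": joint torques, N m; "tcp_pos": TCP position; "orientation": TCP orientation; "wrist_force": force on the tool from outside, world axes, zero at the start; "ft_torque": the same for the moment, N m; "finger_gap": finger opening in m; "grip_force": force on a finger pad.
Only numpy, scipy, OpenCV 4.12 (cv2) and the standard library are available. Lean on these libraries where they do the work, as an engineer would, in place of code of your own. Each camera call takes 0.05 s, during which the arm holds its last target. There are 200 camera calls.

## Task

Some of these look-alike halyard counterweights have been filled with ballast and some are still empty shells. Hang every one of them on a sprung hook of its own, all at the same time, and let go and wait until they have all stopped bobbing; then stand those that pulled their hook down past the mark rod (filled) upright in the slatted crate and the others (empty) upright in the plain grey tray. Leave the other things on the desk alone.

Things in the scene. Friction and masses are not known exactly. Their poses are not given: they have to be found in the camera images.
- weight_a: one of five outwardly identical steel counterweights, 3 or 4 present (absent: None), standing on the desk. Round shell 56 mm across, 50 mm tall; rigid stirrup above it, 52 mm wide outside along the weight's y, 10 mm thick (x), top at 108 mm, opening 40 mm wide from 50 to 100 mm up. Origin: centre of underside, z up. Grip the stirrup's two uprights from outside
- weight_b: outwardly as weight_a. Each of the five weighs about 0.22 kg (empty shell) or about 0.56 kg (filled), give or take 10 percent; which one it is cannot be seen, only found from how far it pulls a hook down. Origin: centre of underside, y along the stirrup's crossbar
- weight_c: outwardly as weight_a. Each of the five weighs about 0.22 kg (empty shell) or about 0.56 kg (filled), give or take 10 percent; which one it is cannot be seen, only found from how far it pulls a hook down. Origin: centre of underside, y along the stirrup's crossbar
- weight_d: outwardly as weight_a. Each of the five weighs about 0.22 kg (empty shell) or about 0.56 kg (filled), give or take 10 percent; which one it is cannot be seen, only found from how far it pulls a hook down. Origin: centre of underside, y along the stirrup's crossbar
- weight_e: outwardly as weight_a. Each of the five weighs about 0.22 kg (empty shell) or about 0.56 kg (filled), give or take 10 percent; which one it is cannot be seen, only found from how far it pulls a hook down. Origin: centre of underside, y along the stirrup's crossbar
- stand: fixed stand with 4 sprung hooks in a row, at y = -165, -55, 55, 165 mm in its frame; its x points away from the robot (within 0.1 rad). Origin: on the desk under the middle of the row of seats. Posts, beam (top 298 mm), spring caps (to 351 mm) and the thin level mark rod (200 mm up, 35 mm below the unloaded seats) lie 105 to 150 mm behind the seats
- hook0 (a joint): dip of sprung hook 0 (stand y = -165 mm; hook 0 is the rightmost from the robot), m: 0 unloaded, grows downward, at most 0.08. Spring 120 N/m, lightly damped, bobs and swings for 2 to 5 s; an empty weight settles near 0.018, a filled one near 0.046, past the mark rod at 0.035
- hook0_seat (a point): hook seat: middle of the arm's top face, 235 mm up unloaded, moves with the dip. Arm: level flat bar 22 mm wide, 6 thick, pointing to the stand's -x and ending 16 mm past the seat. Seat: channel 22 mm long between lip and stop, each 12 mm high. Bring the stirrup over the end from the robot's side, lower its crossbar in. Seated, the weight's underside is 100 mm below this point
- hook1 (a joint): dip of sprung hook 1 (stand y = -55 mm; hook 0 is the rightmost from the robot), m: 0 unloaded, grows downward, at most 0.08. Spring 120 N/m, lightly damped, bobs and swings for 2 to 5 s; an empty weight settles near 0.018, a filled one near 0.046, past the mark rod at 0.035
- hook1_seat (a point): hook seat: middle of the arm's top face, 235 mm up unloaded, moves with the dip. Arm: level flat bar 22 mm wide, 6 thick, pointing to the stand's -x and ending 16 mm past the seat. Seat: channel 22 mm long between lip and stop, each 12 mm high. Bring the stirrup over the end from the robot's side, lower its crossbar in. Seated, the weight's underside is 100 mm below this point
- hook2 (a joint): dip of sprung hook 2 (stand y = 55 mm; hook 0 is the rightmost from the robot), m: 0 unloaded, grows downward, at most 0.08. Spring 120 N/m, lightly damped, bobs and swings for 2 to 5 s; an empty weight settles near 0.018, a filled one near 0.046, past the mark rod at 0.035
- hook2_seat (a point): hook seat: middle of the arm's top face, 235 mm up unloaded, moves with the dip. Arm: level flat bar 22 mm wide, 6 thick, pointing to the stand's -x and ending 16 mm past the seat. Seat: channel 22 mm long between lip and stop, each 12 mm high. Bring the stirrup over the end from the robot's side, lower its crossbar in. Seated, the weight's underside is 100 mm below this point
- hook3 (a joint): dip of sprung hook 3 (stand y = 165 mm; hook 0 is the rightmost from the robot), m: 0 unloaded, grows downward, at most 0.08. Spring 120 N/m, lightly damped, bobs and swings for 2 to 5 s; an empty weight settles near 0.018, a filled one near 0.046, past the mark rod at 0.035
- hook3_seat (a point): hook seat: middle of the arm's top face, 235 mm up unloaded, moves with the dip. Arm: level flat bar 22 mm wide, 6 thick, pointing to the stand's -x and ending 16 mm past the seat. Seat: channel 22 mm long between lip and stop, each 12 mm high. Bring the stirrup over the end from the robot's side, lower its crossbar in. Seated, the weight's underside is 100 mm below this point
- crate: fixed slatted wooden crate, 250 (its x) x 165 (its y) x 60 mm tall, wall and floor 7 mm, open on top; origin centre of underside. To the left or to the right of the weights, changing places with the tray
- tray: fixed plain grey tray with solid low walls, 250 (its x) x 165 (its y) x 35 mm tall, wall and floor 5 mm, open on top; origin centre of underside
- mouse: bystander, to be left alone: computer mouse, 110 x 62 x 34 mm; origin centre of underside
- screwdriver: bystander, to be left alone: screwdriver lying under the hooks, 180 mm long; origin centre of underside
- microphone: bystander, to be left alone: hand microphone lying face up, 100 x 60 x 30 mm; origin centre of underside
- logbook: bystander, to be left alone: logbook, 107 x 150 x 14 mm, under the hooks; origin centre of underside
- tin: bystander, to be left alone: flat tin, 90 x 60 x 35 mm; origin centre of underside
Mind the look-alikes: they are no part of the job. Leave any pink look-alike of the weight_c alone.

How it is judged:
By the outcome, as a careful person would: the job done as asked, in the order asked, and still so for the second after the job is handed in, with the robot touching nothing.
Of weight_a, weight_b, weight_c, weight_d, weight_e only 3 to 4 are there at a start; the rules pass over those that are not, and their reading is None.
At some moment in a run one of weight_a, weight_b, weight_c, weight_d, weight_e may be knocked a few centimetres aside while the robot is not near it.
It also fails if it takes over 210 s, if anything falls off the work surface, if the arm or the gripper's body presses on something with over 40 N, if the wrist force passes 120 N, or if a joint passes its speed limit or range.

## Working session

There is one attempt and no reset: what is moved stays moved. The work goes in short steps, Python scripts to look and compute and a tool call to move; the robot and the scene stay as the last step left them, time stands still between calls to the robot, and variables do not carry over. Pictures are saved under pics/ and viewed, at most 14 in all, crops included, and the job is handed in when it is done.

Besides the shell and the picture viewer there is one more tool, called after "Request:" as name(argument=value, ...), one argument or row to a line, values as JSON. step_arm: Moves the arm, as the interface text tells. Its arguments: {"type":"object","properties":{"moves":{"type":"array"},"grip_force":{"type":"number"}},"required":["moves"]}

```bash
mkdir -p pics; cat > h.py <<'E'
import numpy as np, cv2
from workcell import telemetry, imaging, env
def snap(n,f):
    p=imaging.camera_params(n); im=imaging.read_camera(n); cv2.imwrite('pics/'+f,im[:,:,::-1]); return im,p
def ray(p,u,v,fish=False):
    K=np.array(p['camera_matrix']);T=np.array(p['pose'])
    x=(u-K[0,2])/K[0,0];y=(v-K[1,2])/K[1,1]
    if fish:
        r=np.hypot(x,y); d=np.array([x/r*np.sin(r),-y/r*np.sin(r),-np.cos(r)]) if r>0 else np.array([0,0,-1.])
    else: d=np.array([x,-y,-1.])
    return T[:3,3],T[:3,:3]@d
def onz(p,u,v,z,fish=False):
    o,d=ray(p,u,v,fish); return o+d*(z-o[2])/d[2]
def proj(p,X,fish=False):
    K=np.array(p['camera_matrix']);T=np.array(p['pose'])
    c=T[:3,:3].T@(np.array(X)-T[:3,3]); x,y,z=c[0],-c[1],-c[2]
    if fish:
        r=np.hypot(x,y);t=np.arctan2(r,z);x,y,z=x/r*t,y/r*t,1
    return K[0,0]*x/z+K[0,2],K[1,1]*y/z+K[1,2]
E
python3 - <<'E'
from h import *
ims=[]
for n in('scene','side','wrist'):
    im,p=snap(n,n+'0.png'); print(n,np.round(p['camera_matrix'],1).tolist(),np.round(p['pose'],3).tolist(),[k for k in p])
print(telemetry.get_state())
E
```

```text
scene [[449.5, 0.0, 311.0], [0.0, 449.5, 201.5], [0.0, 0.0, 1.0]] [[0.559, -0.685, 0.467, 1.081], [0.829, 0.471, -0.302, -0.458], [-0.013, 0.556, 0.831, 1.171], [0.0, 0.0, 0.0, 1.0]] ['camera_matrix', 'pose']
side [[402.0, 0.0, 314.7], [0.0, 402.0, 192.0], [0.0, 0.0, 1.0]] [[0.937, 0.248, -0.246, 0.258], [-0.349, 0.645, -0.68, -0.834], [-0.01, 0.723, 0.691, 0.928], [0.0, 0.0, 0.0, 1.0]] ['camera_matrix', 'pose']
wrist [[309.7, 0.0, 317.0], [0.0, 309.7, 194.2], [0.0, 0.0, 1.0]] [[1.0, 0.0, 0.003, 0.576], [-0.001, 0.966, 0.26, 0.065], [-0.002, -0.26, 0.966, 0.373], [0.0, 0.0, 0.0, 1.0]] ['camera_matrix', 'pose']
{'clock': 0.15, 'joint_pos': array([-1.39630760e-01,  3.13871796e-01,  4.52708464e-02,  1.30362233e+00,
        3.00018881e-05,  1.43119914e+00]), 'qvel': array([-0.00066222, -0.00368664,  0.00561455, -0.00047522,  0.00059052,
       -0.00015752]), 'tau': array([ 1.76330479e-03, -4.81067133e+01,  2.98815805e+01,  1.39078675e-02,
       -1.10673584e-04, -5.56924022e-05]), 'tcp_pos': array([5.74624100e-01, 3.46102090e-05, 2.30601388e-01]), 'orientation': array([-5.78828340e-04,  7.07118478e-01,  7.07094724e-01, -4.17406274e-04]), 'wrist_force': array([-0.85830829,  0.15714384, -0.03482687]), 'ft_torque': array([ 0.00230325, -0.00016332, -0.0021907 ]), 'grip_force': 0.0, 'finger_gap': 0.08537656484062639}
```

View pics/scene0.png

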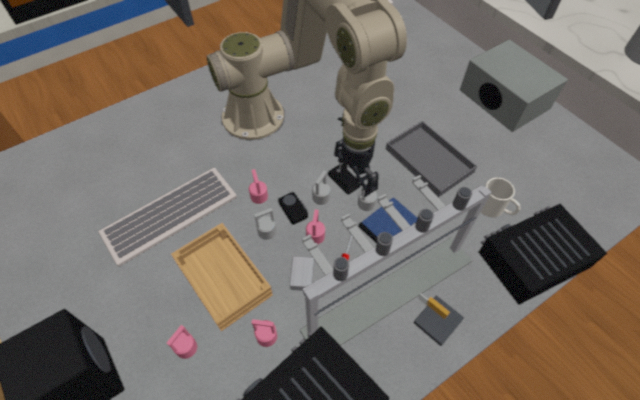

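View pics/side0.png

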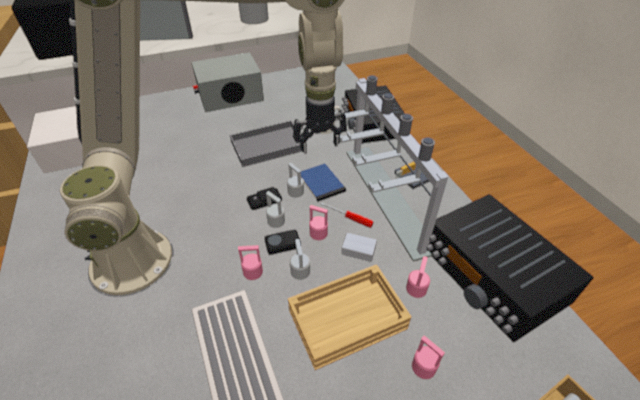

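View pics/wrist0.png

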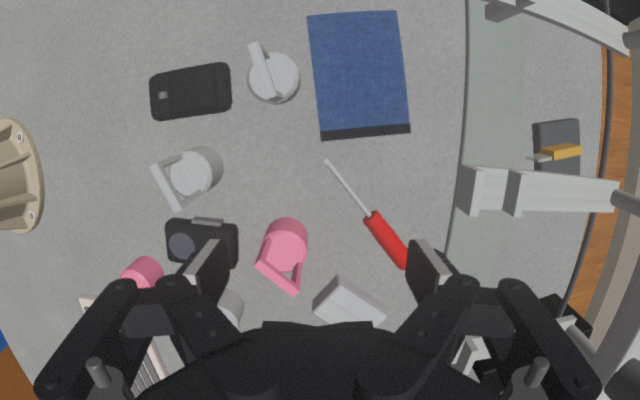

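Three grey weights are visible: wrist (270,75), (190,175), (228,305), which match side (295,185), (276,213), (300,262). The four pink ones are decoys. The crate is to the right and the tray to the left. I'll confirm with one enlarged composite.

```bash
python3 - <<'E'
import cv2,numpy as np
w=cv2.imread('pics/wrist0.png');s=cv2.imread('pics/side0.png');c=cv2.imread('pics/scene0.png')
a=cv2.resize(w[30:220,145:305],None,fx=2.5,fy=2.5,interpolation=cv2.INTER_CUBIC)
b=cv2.resize(s[160:285,255:335],None,fx=4.8,fy=4.8,interpolation=cv2.INTER_CUBIC)
o=np.zeros((600,800,3),np.uint8);o[:a.shape[0],:a.shape[1]]=a;o[:b.shape[0],410:410+b.shape[1]]=b
cv2.imwrite('pics/c1.png',o)
a=cv2.resize(s[60:280,330:460],None,fx=2.7,fy=2.7,interpolation=cv2.INTER_CUBIC)
b=cv2.resize(c[165:295,295:485],None,fx=2.3,fy=2.3,interpolation=cv2.INTER_CUBIC)
o=np.zeros((600,800,3),np.uint8);o[:a.shape[0],:a.shape[1]]=a;o[:b.shape[0],360:360+b.shape[1]]=b[:,:440]
b=cv2.resize(w[0:240,440:640],None,fx=1.2,fy=1.2);o[305:305+b.shape[0],360:360+b.shape[1]]=b
cv2.imwrite('pics/c2.png',o)
E
```

```text
(no output)
```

View pics/c1.png

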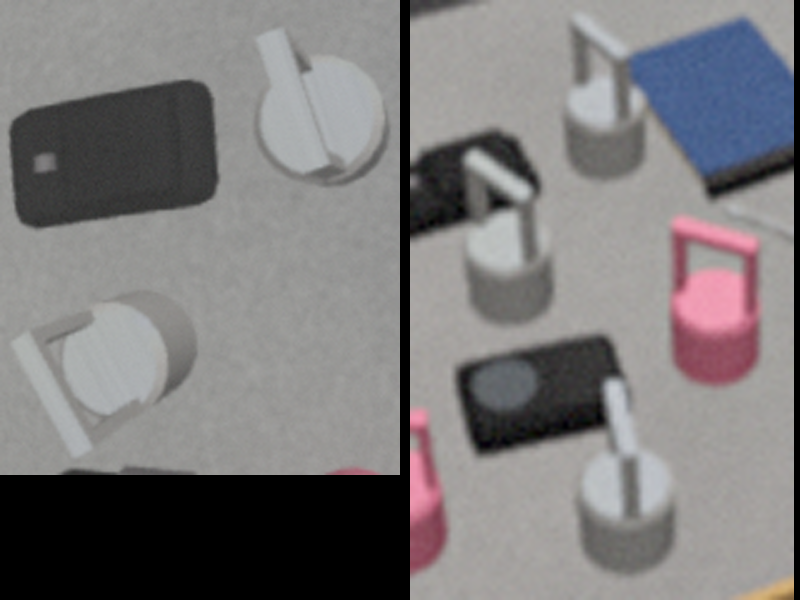

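View pics/c2.png

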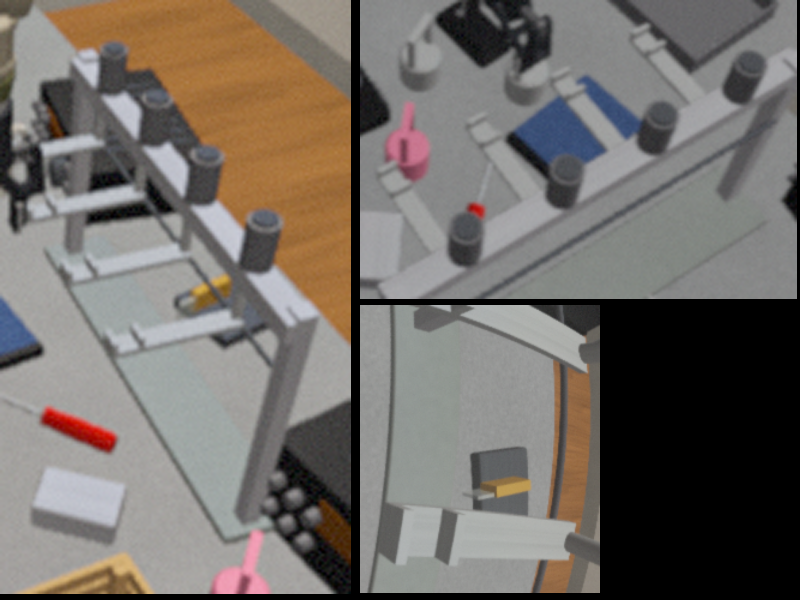

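The crops confirm three steel-grey weights; the pink one at side (318,222) is a decoy. The scene and side views show the hook lips and caps well enough to locate the stand.

```bash
python3 - <<'E'
from h import *
P={n:imaging.camera_params(n) for n in('scene','side','wrist')}
W=lambda u,v:(u/2.5+145,v/2.5+30)
S=lambda u,v:((u-410)/4.8+255,v/4.8+160)
for nm,n,f,a,b,c in(('W1','wrist',W,(272,34),(325,170),(322,117)),('W2','wrist',W,(22,336),(85,453),(115,367)),('W3','side',S,(613,383),(626,450),(627,483)),('W1s','side',S,(582,17),(621,57),(605,103)),('W2s','side',S,(478,155),(525,195),(509,240))):
    fi=n=='wrist'
    A,B=[onz(P[n],*f(*q),.108,fi)[:2] for q in(a,b)];C=onz(P[n],*f(*c),.05,fi)[:2]
    d=B-A;print(nm,np.round((A+B)/2,3),np.linalg.norm(d).round(3),'yaw',np.arctan2(d[1],d[0]).round(2),'body',C.round(3))
c2=lambda u,v:((u-360)/2.3+295,v/2.3+165)
s2=lambda u,v:(u/2.7+330,v/2.7+60)
print('caps');
for q in((467,222),(566,163),(660,110),(748,60)):print(onz(P['scene'],*c2(*q),.351).round(3))
for q in((263,217),(207,155),(157,98),(113,48)):print('s',onz(P['side'],*s2(*q),.351).round(3))
print('lips')
for q in((388,175),(478,125),(565,78),(645,35)):print(onz(P['scene'],*c2(*q),.247).round(3))
for q in((111,343),(66,268),(38,208)):print('s',onz(P['side'],*s2(*q),.247).round(3))
print('tray/crate')
for z,q in((.035,(387,155)),(.035,(423,125)),(.035,(474,163)),(.035,(437,191)),(.06,(172,262)),(.06,(221,226)),(.06,(270,288)),(.06,(222,323))):print(onz(P['scene'],*q,z).round(3))
E
```

```text
W1 [0.53  0.103] 0.052 yaw -1.21 body [0.53  0.104]
W2 [ 0.43 -0.  ] 0.052 yaw -1.12 body [ 0.432 -0.002]
W3 [ 0.44  -0.204] 0.047 yaw -1.75 body [ 0.441 -0.206]
W1s [0.53 0.1 ] 0.049 yaw -1.34 body [0.53  0.099]
W2s [ 0.432 -0.002] 0.047 yaw -1.2 body [ 0.433 -0.001]
caps
[ 0.776 -0.191  0.351]
[ 0.779 -0.083  0.351]
[0.785 0.026 0.351]
[0.79  0.134 0.351]
s [ 0.777 -0.195  0.351]
s [ 0.781 -0.091  0.351]
s [0.786 0.02  0.351]
s [0.791 0.131 0.351]
lips
[ 0.65  -0.193  0.247]
[ 0.654 -0.082  0.247]
[0.659 0.031 0.247]
[0.664 0.14  0.247]
s [ 0.637 -0.197  0.247]
s [ 0.644 -0.083  0.247]
s [0.658 0.019 0.247]
tray/crate
[0.433 0.26  0.035]
[0.4   0.445 0.035]
[0.616 0.468 0.035]
[0.631 0.295 0.035]
[ 0.407 -0.48   0.06 ]
[ 0.381 -0.316  0.06 ]
[ 0.624 -0.298  0.06 ]
[ 0.636 -0.447  0.06 ]
```

```bash
cat >> h.py <<'E'
from scipy.spatial.transform import Rotation as R
def Rt(y):  # tool down, tool y at world yaw y
    Y=np.array([np.cos(y),np.sin(y),0]);Z=np.array([0,0,-1.]);return np.column_stack([np.cross(Y,Z),Y,Z])
def go(pts):
    s=telemetry.get_state();q=s['orientation'];r=R.from_quat([q[1],q[2],q[3],q[0]]);p=s['tcp_pos']
    print('t',round(s['clock'],2),'tcp',p.round(4),'yaw',np.arctan2(*r.as_matrix()[[1,0],1]).round(3),'F',s['wrist_force'].round(1),'gap',round(s['finger_gap'],4),'g',round(s['grip_force'],1))
    for x,y,z,a in pts:
        print(np.round(r.inv().apply(np.array([x,y,z])-p)*1000).tolist(),np.round((r.inv()*R.from_matrix(Rt(a))).as_rotvec(),3).tolist())
E
python3 -c "
from h import *
go([(.53,.102,.2,1.91),(.53,.102,.06,1.91)])"
```

```text
t 0.15 tcp [0.5746 0.     0.2306] yaw -0.0 F [-0.9  0.2 -0. ] gap 0.0854 g 0.0
[102.0, -45.0, 31.0] [-0.001, -0.001, -1.91]
[102.0, -44.0, 171.0] [-0.001, -0.001, -1.91]
```

Request:
step_arm(
  moves=[
    [[102,-45,31],[0,0,-0.95],85],
    [[102,-45,31],[0,0,-0.95],85],
    [[102,-45,31],[0,0,-0.95],85],
    [[102,-45,31],[0,0,-0.95],85],
    [[102,-45,31],[0,0,-0.95],85],
    [[102,-45,31],[0,0,-0.95],85],
    [[102,-45,31],[0,0,-0.95],85],
    [[102,-45,31],[0,0,-0.95],85],
  ],
  grip_force=60,
)

```text
clock: 0.82
tcp_pos: [0.5297, 0.1022, 0.2]
orientation: [-0.0, 0.302, 0.953, -0.0]
wrist_force: [0.0, -0.7, -0.7]
finger_gap: 0.0849
grip_force: 0.0
```

Request:
step_arm(
  moves=[
    [[0,0,0],[0,0,-0.96],85],
    [[0,0,0],[0,0,-0.96],85],
    [[0,0,0],[0,0,-0.96],85],
    [[0,0,0],[0,0,-0.96],85],
    [[0,0,0],[0,0,-0.96],85],
    [[0,0,0],[0,0,-0.96],85],
    [[0,0,0],[0,0,-0.96],85],
    [[0,0,0],[0,0,-0.96],85],
  ],
)

```text
clock: 1.48
tcp_pos: [0.5298, 0.102, 0.2]
orientation: [-0.0, -0.172, 0.985, 0.0]
wrist_force: [0.5, 0.0, -0.3]
finger_gap: 0.0851
grip_force: 0.0
```

```bash
python3 - <<'E'
from h import *
im,p=snap('wrist','w1.png')
go([(.53,.102,.06,1.91)])
for y in(0,):
    for s in(-1,1):
        print('pred bar end',proj(p,[.53+s*.026*np.cos(1.92),.103+s*.026*np.sin(1.92),.108],True))
E
```

```text
t 1.53 tcp [0.5298 0.102  0.2   ] yaw 1.918 F [-0.8 -0.   0. ] gap 0.0851 g 0.0
[-0.0, -0.0, 140.0] [0.0, -0.001, 0.008]
pred bar end (np.float64(286.4015533162588), np.float64(197.80527818742902))
pred bar end (np.float64(352.2100088404162), np.float64(197.46486055285817))
```

View pics/w1.png

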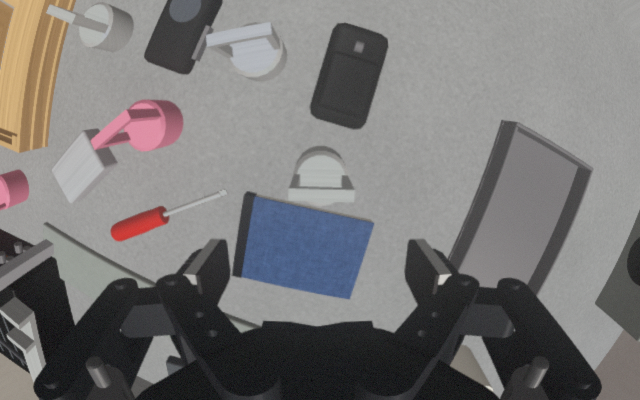

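The wrist view shows W1's bar centred at (321,196), against a prediction of (319,197). That matches, so I'll descend and grip.

Request:
step_arm(
  moves=[
    [[0,0,40],[0,0,0],85],
    [[0,0,80],[0,0,0],85],
    [[0,0,115],[0,0,0],85],
    [[0,0,138],[0,0,0],85],
    [[0,0,138],[0,0,0],85],
    [[0,0,138],[0,0,0],45],
    [[0,0,138],[0,0,0],45],
    [[0,0,138],[0,0,0],45],
  ],
)

```text
clock: 2.2
tcp_pos: [0.5318, 0.1027, 0.0646]
orientation: [0.002, -0.169, 0.986, 0.001]
wrist_force: [-3.0, 6.7, 14.2]
finger_gap: 0.0515
grip_force: 59.7
```

Request:
step_arm(
  moves=[
    [[0,0,0],[0,0,0],45],
    [[0,0,0],[0,0,0],45],
    [[0,0,0],[0,0,0],45],
    [[0,0,0],[0,0,0],45],
  ],
)

```text
clock: 2.53
tcp_pos: [0.5318, 0.1026, 0.0647]
orientation: [0.002, -0.169, 0.986, 0.0]
wrist_force: [-2.0, 2.7, 6.9]
finger_gap: 0.051
grip_force: 61.8
```

```bash
python3 - <<'E'
from h import *
go([(.532,.103,.228,1.91),(.585,.140,.240,1.528)])
E
```

```text
t 2.53 tcp [0.5318 0.1026 0.0647] yaw 1.91 F [-2.   2.7  6.9] gap 0.051 g 61.8
[-1.0, 0.0, -163.0] [-0.0, 0.005, 0.0]
[-63.0, 17.0, -175.0] [0.0, 0.005, 0.382]
```

Request:
step_arm(
  moves=[
    [[0,0,-40],[0,0,0],45],
    [[0,0,-80],[0,0,0],45],
    [[0,0,-120],[0,0,0],45],
    [[0,0,-165],[0,0,0],45],
    [[0,0,-175],[0,0,0],45],
    [[0,0,-175],[0,0,0],45],
    [[0,0,-175],[0,0,0],45],
  ],
)

```text
clock: 3.12
tcp_pos: [0.5302, 0.1018, 0.2376]
orientation: [0.001, -0.169, 0.986, -0.0]
wrist_force: [-0.2, -0.2, -6.2]
finger_gap: 0.0509
grip_force: 66.5
```

```bash
python3 - <<'E'
from h import *
go([(.585,.140,.240,1.528)])
E
```

```text
t 3.12 tcp [0.5302 0.1018 0.2376] yaw 1.91 F [-0.2 -0.2 -6.2] gap 0.0509 g 66.5
[-64.0, 18.0, -2.0] [-0.001, 0.001, 0.382]
```

Request:
step_arm(
  moves=[
    [[-30,9,-2],[0,0,0.125],45],
    [[-64,18,-2],[0,0,0.25],45],
    [[-64,18,-2],[0,0,0.382],45],
    [[-64,18,-2],[0,0,0.382],45],
    [[-64,18,-2],[0,0,0.382],45],
    [[-64,18,-2],[0,0,0.382],45],
  ],
)

```text
clock: 3.62
tcp_pos: [0.5828, 0.1398, 0.2374]
orientation: [-0.002, 0.02, 1.0, -0.0]
wrist_force: [-0.3, -0.7, -5.8]
finger_gap: 0.0513
grip_force: 64.8
```

```bash
python3 - <<'E'
from h import *
go([])
im,p=snap('wrist','w2.png');print(p['pose'][:3,3])
im,p=snap('scene','s2.png');im2,p=snap('side','d2.png')
a=cv2.resize(im[140:280,300:470],None,fx=2.35,fy=2.35,interpolation=cv2.INTER_CUBIC)
b=cv2.resize(im2[70:210,320:450],None,fx=3,fy=3,interpolation=cv2.INTER_CUBIC)
o=np.zeros((600,800,3),np.uint8);o[:a.shape[0],:a.shape[1]]=a;o[:b.shape[0],405:405+b.shape[1]]=b
cv2.imwrite('pics/c3.png',o[:,:,::-1])
E
```

```text
t 3.62 tcp [0.5828 0.1398 0.2374] yaw 1.531 F [-0.3 -0.7 -5.8] gap 0.0513 g 64.8
[0.51819783 0.14169841 0.38031623]
```

View pics/w2.png

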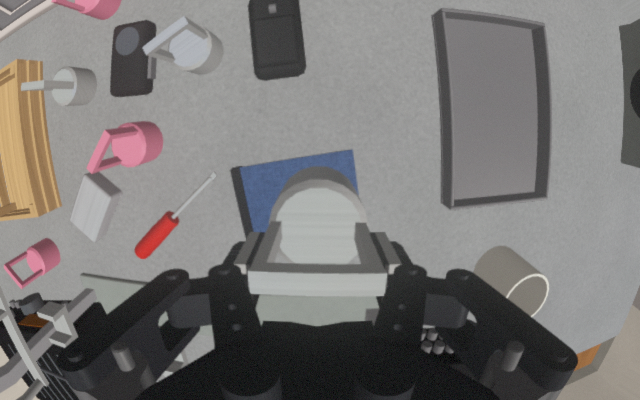

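View pics/c3.png

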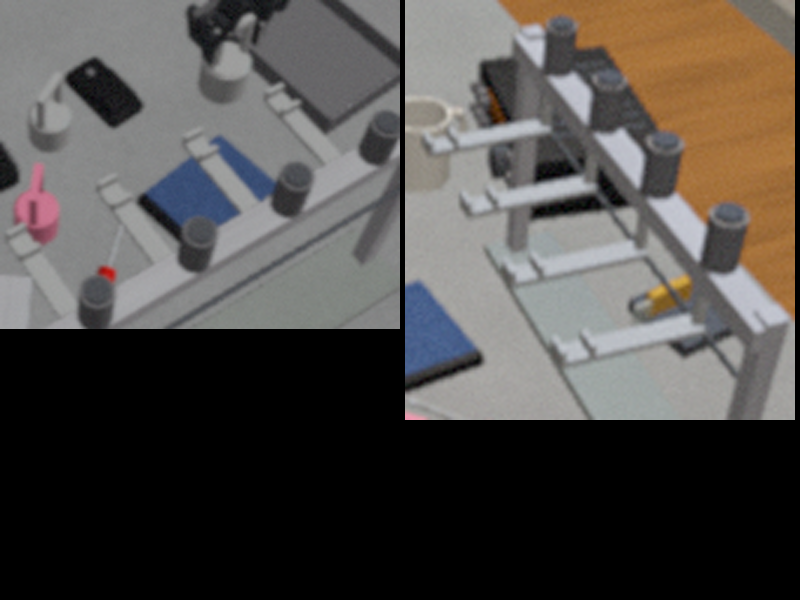

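```bash
python3 - <<'E'
from h import *
P={n:imaging.camera_params(n) for n in('scene','side')}
S=lambda u,v:((u-405)/3+320,v/3+70);C=lambda u,v:(u/2.35+300,v/2.35+140)
for n,f,L in(('side',S,(((568,350),(588,342)),((518,272),(537,265)),((475,203),(494,194)),((436,143),(455,137)))),('scene',C,(((18,238),(35,248)),((108,185),(123,198)),((195,140),(209,150)),((275,95),(291,106))))):
    for a,b in L:
        A,B=[onz(P[n],*f(*q),.247)[:2] for q in(a,b)]; print(n,A.round(3),B.round(3),np.linalg.norm(B-A).round(3),'seat',((A+B)/2).round(3))
E
```

```text
side [ 0.646 -0.199] [ 0.665 -0.196] 0.02 seat [ 0.655 -0.197]
side [ 0.65  -0.091] [ 0.67  -0.088] 0.02 seat [ 0.66 -0.09]
side [0.655 0.017] [0.678 0.024] 0.024 seat [0.667 0.021]
side [0.659 0.126] [0.681 0.129] 0.022 seat [0.67  0.127]
scene [ 0.651 -0.192] [ 0.67  -0.184] 0.02 seat [ 0.66  -0.188]
scene [ 0.652 -0.081] [ 0.673 -0.078] 0.021 seat [ 0.662 -0.08 ]
scene [0.659 0.027] [0.677 0.031] 0.019 seat [0.668 0.029]
scene [0.662 0.135] [0.683 0.14 ] 0.021 seat [0.672 0.137]
```

```bash
python3 - <<'E'
from h import *
p=imaging.camera_params('wrist')
for u,v in((317,281),(250,281),(386,281),(317,271),(317,293)): print(onz(p,u,v,.281,True).round(4))
go([(.635,.136,.2275,1.528),(.671,.134,.2275,1.528)])
E
```

```text
[0.5794 0.1391 0.281 ]
[0.5789 0.1135 0.281 ]
[0.5812 0.1655 0.281 ]
[0.5751 0.1393 0.281 ]
[0.5849 0.1389 0.281 ]
t 3.77 tcp [0.5836 0.1398 0.2392] yaw 1.529 F [-0.4  0.1 -4.9] gap 0.051 g 64.8
[-51.0, -2.0, 12.0] [-0.0, -0.001, 0.001]
[-88.0, -2.0, 12.0] [-0.0, -0.001, 0.001]
```

Request:
step_arm(
  moves=[
    [[-25,-1,11],[0,0,0],45],
    [[-50,-2,11],[0,0,0],45],
    [[-70,-2,11],[0,0,0],45],
    [[-85,-2,11],[0,0,0],45],
    [[-91,-2,11],[0,0,0],45],
    [[-91,-2,11],[0,0,0],45],
    [[-91,-2,11],[0,0,0],45],
    [[-91,-2,11],[0,0,0],45],
  ],
)

```text
clock: 4.43
tcp_pos: [0.6741, 0.1344, 0.2286]
orientation: [-0.0, 0.021, 1.0, 0.0]
wrist_force: [-1.6, -0.2, -4.8]
finger_gap: 0.0511
grip_force: 64.6
```

```bash
python3 - <<'E'
from h import *
go([(.674,.134,.2,1.528)])
im,p=snap('wrist','w3.png')
im2,_=snap('side','d3.png'); im3,_=snap('scene','s3.png')
o=np.zeros((600,800,3),np.uint8)
a=cv2.resize(im[180:340,200:440],None,fx=1.66,fy=1.66,interpolation=cv2.INTER_CUBIC);o[:a.shape[0],:a.shape[1]]=a
a=cv2.resize(im2[60:180,300:400],None,fx=4,fy=4,interpolation=cv2.INTER_CUBIC);o[:480,400:]=a
a=cv2.resize(im3[130:220,370:470],None,fx=3.3,fy=3.3,interpolation=cv2.INTER_CUBIC);o[270:270+a.shape[0],:a.shape[1]]=a
cv2.imwrite('pics/c4.png',o[:,:,::-1])
E
```

```text
t 4.43 tcp [0.6741 0.1344 0.2286] yaw 1.528 F [-1.6 -0.2 -4.8] gap 0.0511 g 64.6
[0.0, -0.0, 29.0] [-0.0, -0.001, 0.0]
```

View pics/c4.png

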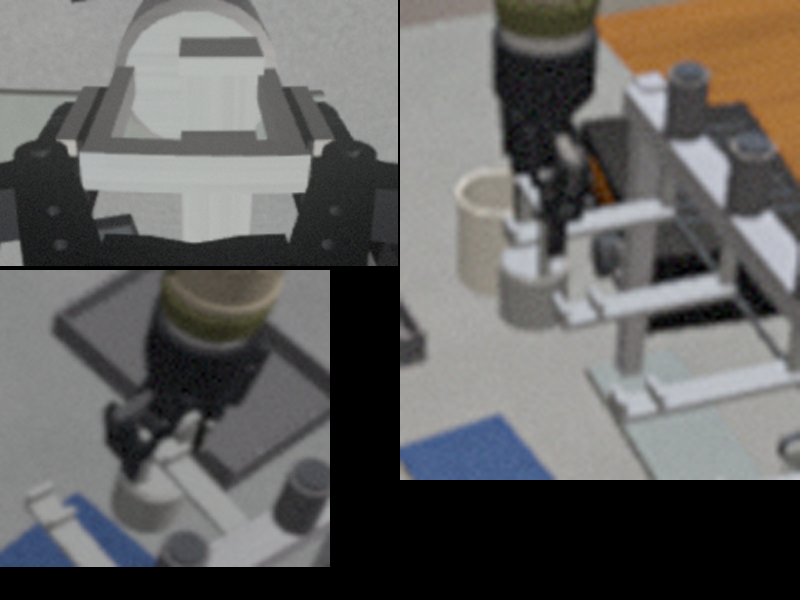

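```bash
python3 - <<'E'
from h import *
p=imaging.camera_params('wrist')
f=lambda u,v:(200+u/1.66,180+v/1.66)
for nm,(u,v),z in(('lipout',(222,55),.247),('lipin',(222,72),.247),('lipL',(180,63),.247),('lipR',(265,63),.247),('stopbase',(218,132),.235),('bar',(195,170),.273),('barfront',(195,157),.273),('barback',(195,187),.273)): print(nm,onz(p,*f(u,v),z,True).round(4))
E
```

```text
lipout [0.6515 0.1418 0.247 ]
lipin [0.6561 0.1417 0.247 ]
lipL [0.6532 0.131  0.247 ]
lipR [0.6542 0.1529 0.247 ]
stopbase [0.6797 0.1406 0.235 ]
bar [0.6694 0.1341 0.273 ]
barfront [0.666  0.1342 0.273 ]
barback [0.674  0.1339 0.273 ]
```

Through the stirrup, the wrist view shows the lip (crop 222,63) and the stop. The x position is right, but the hook centre is 7 mm further to +y than the bar. I'll correct that and lower.

Request:
step_arm(
  moves=[
    [[1,7,0],[0,0,0],45],
    [[1,7,0],[0,0,0],45],
    [[1,7,15],[0,0,0],45],
    [[1,7,28],[0,0,0],45],
    [[1,7,40],[0,0,0],45],
    [[1,7,52],[0,0,0],45],
    [[1,7,64],[0,0,0],45],
    [[1,7,70],[0,0,0],45],
  ],
)

```text
clock: 5.25
tcp_pos: [0.6745, 0.1419, 0.1578]
orientation: [0.0, 0.021, 1.0, 0.0]
wrist_force: [-1.3, 1.5, -0.1]
finger_gap: 0.0512
grip_force: 65.1
```

Request:
step_arm(
  moves=[
    [[0,0,0],[0,0,0],45],
    [[0,0,0],[0,0,0],45],
    [[0,0,0],[0,0,0],45],
    [[0,0,0],[0,0,0],45],
  ],
)

```text
clock: 5.58
tcp_pos: [0.6747, 0.1417, 0.1596]
orientation: [0.001, 0.021, 1.0, 0.0]
wrist_force: [-2.1, 1.2, 0.4]
finger_gap: 0.0509
grip_force: 65.2
```

Request:
step_arm(
  moves=[
    [[0,0,0],[0,0,0],80],
    [[0,0,0],[0,0,0],80],
    [[0,0,0],[0,0,0],80],
    [[0,0,0],[0,0,0],80],
    [[0,0,-25],[0,0,0],80],
    [[0,0,-60],[0,0,0],80],
    [[0,0,-95],[0,0,0],80],
    [[0,0,-125],[0,0,0],80],
  ],
)

```text
clock: 6.25
tcp_pos: [0.6746, 0.1413, 0.2857]
orientation: [0.001, 0.021, 1.0, 0.0]
wrist_force: [1.0, 1.0, -0.0]
finger_gap: 0.0803
grip_force: 0.0
```

```bash
python3 - <<'E'
from h import *
go([(.5,.0,.285,2.0)])
im2,_=snap('side','d4.png');cv2.imwrite('pics/d4c.png',cv2.resize(im2[60:300,230:450],None,fx=2.5,fy=2.5,interpolation=cv2.INTER_CUBIC)[:,:,::-1])
E
```

```text
t 6.25 tcp [0.6746 0.1413 0.2857] yaw 1.528 F [ 1.  1. -0.] gap 0.0803 g 0.0
[168.0, -149.0, 0.0] [-0.0, 0.001, -0.472]
```

View pics/d4c.png

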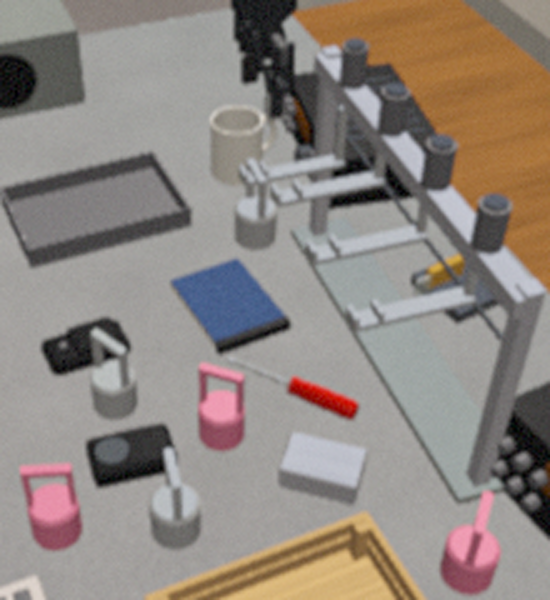

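W1 hangs on hook 3 with a deep dip. W2 is at crop (113,385) and W3 at (175,510), apparently unmoved. I'll confirm that by image difference.

```bash
cat >> h.py <<'E'
def moved(f,ref='pics/side0.png'):
    a=cv2.imread(ref).astype(int);b=cv2.imread('pics/'+f).astype(int);d=np.abs(cv2.GaussianBlur((a-b).astype(np.float32),(5,5),0)).max(2)
    for n,(u,v) in dict(W1=(300,180),W2=(278,210),W3=(300,258)).items():print(n,'diff px',int((d[v-28:v+28,u-22:u+22]>18).sum()))
E
python3 - <<'E'
from h import *
moved('d4.png')
go([(.431,-.001,.26,2.01),(.431,-.001,.062,2.01)])
E
```

```text
W1 diff px 383
W2 diff px 173
W3 diff px 0
t 6.3 tcp [0.6762 0.1414 0.2927] yaw 1.528 F [-0.1 -0.9  5.6] gap 0.0801 g 0.0
[239.0, -153.0, 30.0] [-0.001, 0.011, -0.482]
[241.0, -153.0, 228.0] [-0.001, 0.011, -0.482]
```

Request:
step_arm(
  moves=[
    [[40,0,0],[0,0,0],85],
    [[80,-30,0],[0,0,-0.12],85],
    [[120,-60,10],[0,0,-0.24],85],
    [[150,-90,20],[0,0,-0.36],85],
    [[180,-120,30],[0,0,-0.482],85],
    [[210,-150,40],[0,0,-0.482],85],
    [[239,-153,60],[0,0,-0.482],85],
    [[239,-153,60],[0,0,-0.482],85],
  ],
)

```text
clock: 6.97
tcp_pos: [0.4224, -0.002, 0.2203]
orientation: [-0.003, -0.217, 0.976, 0.001]
wrist_force: [-0.8, 0.0, -0.3]
finger_gap: 0.0852
grip_force: 0.0
```

```bash
python3 - <<'E'
from h import *
go([(.431,-.001,.062,2.01)])
im,p=snap('wrist','w5.png');snap('side','d5.png');moved('d5.png')
for s in(-1,1):print(proj(p,[.431+s*.026*np.cos(2.01),-.001+s*.026*np.sin(2.01),.108],True))
E
```

```text
t 6.97 tcp [ 0.4224 -0.002   0.2203] yaw 2.007 F [-0.8  0.  -0.3] gap 0.0852 g 0.0
[-9.0, -3.0, 158.0] [0.003, -0.006, -0.002]
W1 diff px 573
W2 diff px 174
W3 diff px 0
(np.float64(284.33731691756134), np.float64(200.71932643326267))
(np.float64(344.78963431934494), np.float64(200.45617139802619))
```

View pics/w5.png

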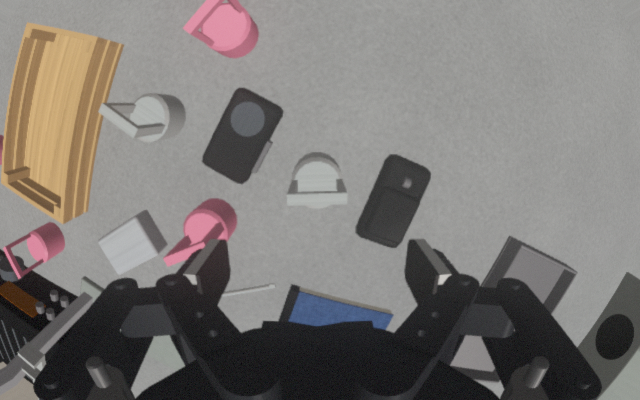

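Bar ends are at (288,200) and (347,200), centre (317.5,199.5) against a prediction of (314.6,200.6), so W2 is where I expected.

Request:
step_arm(
  moves=[
    [[-7,0,40],[0,0,0],85],
    [[-7,0,80],[0,0,0],85],
    [[-7,0,110],[0,0,0],85],
    [[-7,0,130],[0,0,0],85],
    [[-7,0,130],[0,0,0],85],
    [[-7,0,130],[0,0,0],85],
  ],
)

```text
clock: 7.57
tcp_pos: [0.4363, 0.002, 0.0933]
orientation: [-0.0, -0.218, 0.976, 0.0]
wrist_force: [0.2, 0.2, -0.5]
finger_gap: 0.085
grip_force: 0.0
```

```bash
python3 - <<'E'
from h import *
go([(.4315,.001,.063,2.01)])
E
```

```text
t 7.57 tcp [0.4363 0.002  0.0933] yaw 2.011 F [ 0.2  0.2 -0.5] gap 0.085 g 0.0
[5.0, 1.0, 30.0] [0.0, -0.001, 0.001]
```

Request:
step_arm(
  moves=[
    [[6,1,15],[0,0,0],85],
    [[6,1,30],[0,0,0],85],
    [[6,1,30],[0,0,0],85],
    [[6,1,30],[0,0,0],45],
    [[6,1,30],[0,0,0],45],
    [[6,1,30],[0,0,0],45],
    [[6,1,30],[0,0,0],45],
    [[6,1,30],[0,0,0],45],
  ],
)

```text
clock: 8.23
tcp_pos: [0.4314, 0.0001, 0.0651]
orientation: [0.002, -0.218, 0.976, -0.0]
wrist_force: [-1.0, 2.0, 4.5]
finger_gap: 0.0512
grip_force: 61.2
```

Request:
step_arm(
  moves=[
    [[0,0,0],[0,0,0],45],
    [[0,0,0],[0,0,0],45],
    [[0,0,-40],[0,0,0],45],
    [[0,0,-80],[0,0,0],45],
    [[0,0,-120],[0,0,0],45],
    [[0,0,-160],[0,0,0],45],
    [[0,0,-175],[0,0,0],45],
    [[0,0,-175],[0,0,0],45],
  ],
)

```text
clock: 8.9
tcp_pos: [0.4325, -0.0004, 0.2436]
orientation: [0.005, -0.218, 0.976, -0.002]
wrist_force: [0.3, -0.0, -2.5]
finger_gap: 0.0509
grip_force: 64.4
```

```bash
python3 - <<'E'
from h import *
go([(.575,-.075,.239,1.528)])
E
```

```text
t 8.9 tcp [ 4.325e-01 -4.000e-04  2.436e-01] yaw 2.01 F [ 0.3 -0.  -2.5] gap 0.0509 g 64.4
[-97.0, -128.0, 6.0] [-0.004, 0.009, 0.482]
```

Request:
step_arm(
  moves=[
    [[-25,-30,4],[0,0,0.12],45],
    [[-50,-60,4],[0,0,0.24],45],
    [[-75,-90,4],[0,0,0.36],45],
    [[-90,-115,4],[0,0,0.482],45],
    [[-97,-128,4],[0,0,0.482],45],
    [[-97,-128,4],[0,0,0.482],45],
    [[-97,-128,4],[0,0,0.482],45],
    [[-97,-128,4],[0,0,0.482],45],
  ],
)

```text
clock: 9.57
tcp_pos: [0.5706, -0.0739, 0.2331]
orientation: [-0.001, 0.021, 1.0, 0.0]
wrist_force: [0.4, -0.5, -1.5]
finger_gap: 0.0512
grip_force: 64.3
```

```bash
python3 - <<'E'
from h import *
go([(.575,-.075,.229,1.528),(.662,-.079,.229,1.528)])
im,p=snap('wrist','w6.png')
for c in(300,317,335): print(c,im[255:305:2,c].mean(1).round().astype(int).tolist())
print(im[281,235:255].mean(1).astype(int).tolist(),im[281,375:400].mean(1).astype(int).tolist())
E
```

```text
t 9.57 tcp [ 0.5706 -0.0739  0.2331] yaw 1.528 F [ 0.4 -0.5 -1.5] gap 0.0512 g 64.3
[-4.0, -1.0, 4.0] [0.001, -0.003, 0.0]
[-92.0, -1.0, 4.0] [0.001, -0.003, 0.0]
300 [174, 179, 175, 176, 173, 158, 125, 97, 96, 93, 97, 134, 174, 175, 175, 175, 176, 177, 179, 175, 172, 174, 160, 150, 150]
317 [176, 176, 174, 176, 173, 172, 137, 97, 94, 97, 95, 139, 174, 176, 175, 175, 178, 176, 178, 177, 171, 173, 164, 150, 151]
335 [175, 176, 175, 175, 172, 172, 122, 96, 97, 96, 95, 150, 174, 176, 174, 173, 175, 178, 178, 176, 172, 173, 157, 152, 152]
[41, 42, 45, 45, 46, 46, 41, 44, 44, 48, 49, 53, 88, 149, 172, 174, 175, 173, 174, 172] [174, 175, 176, 174, 175, 173, 175, 173, 174, 173, 150, 99, 68, 46, 46, 42, 44, 47, 49, 47, 42, 47, 42, 37, 41]
```

```bash
python3 - <<'E'
from h import *
p=imaging.camera_params('wrist');s=telemetry.get_state();t=s['tcp_pos'];z=t[2]+.043
A,M,B=[onz(p,317,r,z,True) for r in(277,288,299.5)];print(t,A[0]-t[0],M[0]-t[0],B[0]-t[0],M[1]-t[1])
go([(.662,-.079,.229,1.528)])
E
```

```text
[ 0.57058694 -0.07376726  0.23361261] -0.006597926548722377 -0.0017431532893261714 0.0035716729491462873 -0.0007982462465864482
t 9.62 tcp [ 0.5706 -0.0738  0.2336] yaw 1.529 F [-0.6 -0.6 -2.1] gap 0.0508 g 64.3
[-92.0, -1.0, 4.0] [0.001, -0.002, 0.001]
```

Request:
step_arm(
  moves=[
    [[-25,0,3],[0,0,0],45],
    [[-50,0,3],[0,0,0],45],
    [[-70,0,3],[0,0,0],45],
    [[-85,0,3],[0,0,0],45],
    [[-90,0,3],[0,0,0],45],
    [[-90,0,3],[0,0,0],45],
    [[-90,0,3],[0,0,0],45],
    [[-90,0,3],[0,0,0],45],
  ],
)

```text
clock: 10.28
tcp_pos: [0.6607, -0.0779, 0.2316]
orientation: [-0.0, 0.021, 1.0, 0.0]
wrist_force: [-0.6, -0.2, -2.8]
finger_gap: 0.0514
grip_force: 64.3
```

```bash
python3 - <<'E'
from h import *
go([(.660,-.079,.229,1.528)])
im,p=snap('wrist','w7.png');cv2.imwrite('pics/c7.png',cv2.resize(im[180:340,200:440],None,fx=2.5,fy=2.5,interpolation=cv2.INTER_CUBIC)[:,:,::-1])
E
```

```text
t 10.28 tcp [ 0.6607 -0.0779  0.2316] yaw 1.528 F [-0.6 -0.2 -2.8] gap 0.0514 g 64.3
[1.0, -1.0, 3.0] [0.0, -0.001, 0.0]
```

View pics/c7.png

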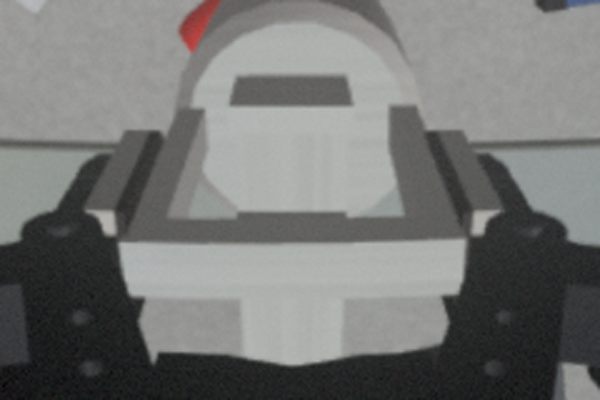

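```bash
python3 - <<'E'
from h import *
p=imaging.camera_params('wrist')
f=lambda u,v:(200+u/2.5,180+v/2.5)
for n,(u,v),z in(('lipout',(291,105),.247),('stopbase',(291,212),.235),('barf',(293,241),.2755),('barb',(293,296),.2755)):print(n,onz(p,*f(u,v),z,True).round(4))
E
```

```text
lipout [ 0.6425 -0.0784  0.247 ]
stopbase [ 0.6701 -0.0796  0.235 ]
barf [ 0.6534 -0.0785  0.2755]
barb [ 0.6632 -0.0789  0.2755]
```

Lip at crop (291,105) and bar at (293,268): the bar (x = 0.658) is centred over the seat (x = 0.6585). I'll lower it.

Request:
step_arm(
  moves=[
    [[0,0,12],[0,0,0],45],
    [[0,0,24],[0,0,0],45],
    [[0,0,34],[0,0,0],45],
    [[0,0,42],[0,0,0],45],
    [[0,0,49],[0,0,0],45],
    [[0,0,49],[0,0,0],45],
    [[0,0,49],[0,0,0],45],
    [[0,0,49],[0,0,0],45],
  ],
)

```text
clock: 11.0
tcp_pos: [0.6619, -0.0784, 0.1831]
orientation: [0.0, 0.021, 1.0, -0.0]
wrist_force: [-1.0, 0.4, -0.1]
finger_gap: 0.0512
grip_force: 64.4
```

Request:
step_arm(
  moves=[
    [[0,0,0],[0,0,0],80],
    [[0,0,0],[0,0,0],80],
    [[0,0,0],[0,0,0],80],
    [[0,0,0],[0,0,0],80],
    [[0,0,-25],[0,0,0],80],
    [[0,0,-60],[0,0,0],80],
    [[0,0,-95],[0,0,0],80],
    [[0,0,-110],[0,0,0],80],
  ],
)

```text
clock: 11.67
tcp_pos: [0.6629, -0.0786, 0.2977]
orientation: [0.003, 0.021, 1.0, -0.001]
wrist_force: [1.1, 0.1, 0.9]
finger_gap: 0.08
grip_force: 0.0
```

```bash
python3 - <<'E'
from h import *
snap('side','d8.png');moved('d8.png')
go([(.5,-.2,.26,1.528),(.44,-.205,.25,1.39)])
E
```

```text
W1 diff px 419
W2 diff px 674
W3 diff px 0
t 11.72 tcp [ 0.6636 -0.0788  0.2995] yaw 1.528 F [0.7 0.4 2.3] gap 0.08 g 0.0
[159.0, -128.0, 38.0] [-0.002, 0.01, 0.0]
[218.0, -136.0, 48.0] [-0.001, 0.01, 0.138]
```

Request:
step_arm(
  moves=[
    [[40,0,0],[0,0,0],85],
    [[80,-20,10],[0,0,0.03],85],
    [[120,-60,20],[0,0,0.06],85],
    [[160,-95,35],[0,0,0.1],85],
    [[195,-125,45],[0,0,0.138],85],
    [[218,-136,60],[0,0,0.138],85],
    [[218,-136,60],[0,0,0.138],85],
    [[218,-136,60],[0,0,0.138],85],
  ],
)

```text
clock: 12.38
tcp_pos: [0.4336, -0.2058, 0.2304]
orientation: [-0.002, 0.092, 0.996, 0.001]
wrist_force: [-0.3, 0.8, -1.1]
finger_gap: 0.0848
grip_force: 0.0
```

```bash
python3 - <<'E'
from h import *
go([(.44,-.205,.063,1.39)])
im,p=snap('wrist','w9.png');im2,_=snap('side','d9.png');moved('d9.png')
np.save('w9p.npy',p['pose'])
for s in(-1,1):print(proj(p,[.44+s*.026*np.cos(1.39),-.205+s*.026*np.sin(1.39),.108],True))
o=np.zeros((600,800,3),np.uint8)
a=cv2.resize(im[130:290,220:420],None,fx=2.2,fy=2.2,interpolation=cv2.INTER_CUBIC);o[:a.shape[0],:a.shape[1]]=a
a=cv2.resize(im2[70:210,320:430],None,fx=3.2,fy=3.2,interpolation=cv2.INTER_CUBIC);o[:a.shape[0],445:445+a.shape[1]]=a
cv2.imwrite('pics/c9.png',o[:,:,::-1])
E
```

```text
t 12.38 tcp [ 0.4336 -0.2058  0.2304] yaw 1.386 F [-0.3  0.8 -1.1] gap 0.0848 g 0.0
[-7.0, 2.0, 167.0] [0.001, -0.004, -0.004]
W1 diff px 1486
W2 diff px 972
W3 diff px 0
(np.float64(290.64989588257816), np.float64(194.60170527428016))
(np.float64(349.1251325773279), np.float64(194.28192693293187))
```

View pics/c9.png

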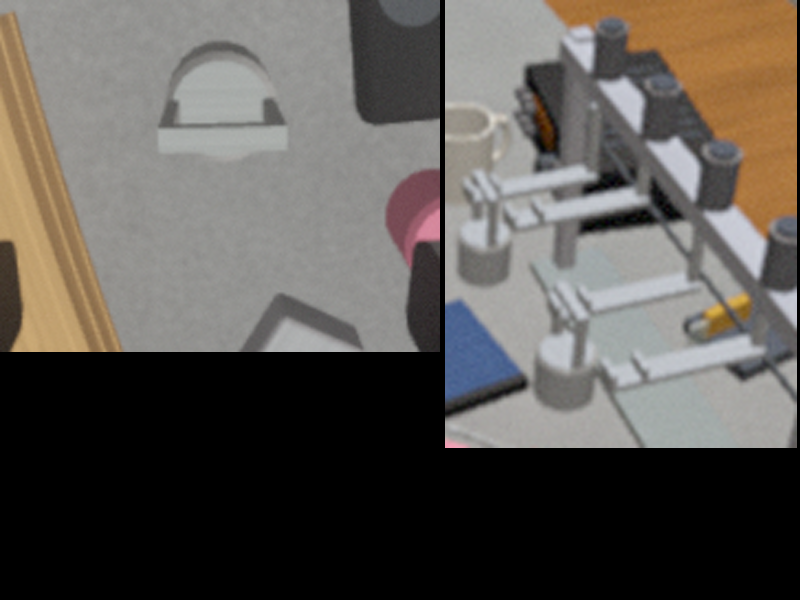

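W1 (deep) and W2 (shallow) both hang. W3's bar is at wrist px (292–351,193) against a prediction of (291–349,194), so I'll descend.

Request:
step_arm(
  moves=[
    [[-3,2,40],[0,0,0],85],
    [[-3,2,80],[0,0,0],85],
    [[-3,2,110],[0,0,0],85],
    [[-3,2,130],[0,0,0],85],
    [[-3,2,130],[0,0,0],85],
    [[-3,2,130],[0,0,0],85],
  ],
)

```text
clock: 12.98
tcp_pos: [0.4421, -0.2027, 0.102]
orientation: [-0.001, 0.09, 0.996, 0.0]
wrist_force: [0.4, -0.0, 0.0]
finger_gap: 0.0848
grip_force: 0.0
```

```bash
python3 - <<'E'
from h import *
go([(.4393,-.2035,.063,1.39)])
E
```

```text
t 12.98 tcp [ 0.4421 -0.2027  0.102 ] yaw 1.392 F [ 0.4 -0.   0. ] gap 0.0848 g 0.0
[3.0, -1.0, 39.0] [0.001, -0.001, 0.002]
```

Request:
step_arm(
  moves=[
    [[4,-1,20],[0,0,0],85],
    [[4,-1,38],[0,0,0],85],
    [[4,-1,38],[0,0,0],85],
    [[4,-1,38],[0,0,0],45],
    [[4,-1,38],[0,0,0],45],
    [[4,-1,38],[0,0,0],45],
    [[4,-1,38],[0,0,0],45],
    [[4,-1,38],[0,0,0],45],
  ],
)

```text
clock: 13.65
tcp_pos: [0.4391, -0.2044, 0.0664]
orientation: [0.002, 0.09, 0.996, -0.001]
wrist_force: [-0.7, 2.2, 6.3]
finger_gap: 0.0512
grip_force: 61.6
```

Request:
step_arm(
  moves=[
    [[0,0,0],[0,0,0],45],
    [[0,0,0],[0,0,0],45],
    [[0,0,-40],[0,0,0],45],
    [[0,0,-80],[0,0,0],45],
    [[0,0,-120],[0,0,0],45],
    [[0,0,-160],[0,0,0],45],
    [[0,0,-175],[0,0,0],45],
    [[0,0,-175],[0,0,0],45],
  ],
)

```text
clock: 14.32
tcp_pos: [0.4395, -0.2052, 0.2444]
orientation: [0.004, 0.09, 0.996, -0.002]
wrist_force: [0.7, -0.4, -5.2]
finger_gap: 0.0509
grip_force: 67.0
```

```bash
python3 - <<'E'
from h import *
go([(.568,-.185,.236,1.528)])
E
```

```text
t 14.32 tcp [ 0.4395 -0.2052  0.2444] yaw 1.39 F [ 0.7 -0.4 -5.2] gap 0.0509 g 67.0
[-123.0, 43.0, 9.0] [-0.004, 0.008, -0.138]
```

Request:
step_arm(
  moves=[
    [[-30,10,4],[0,0,-0.07],45],
    [[-60,20,9],[0,0,-0.138],45],
    [[-90,32,12],[0,0,-0.138],45],
    [[-115,43,12],[0,0,-0.138],45],
    [[-123,43,12],[0,0,-0.138],45],
    [[-123,43,12],[0,0,-0.138],45],
    [[-123,43,12],[0,0,-0.138],45],
  ],
)

```text
clock: 14.9
tcp_pos: [0.5651, -0.1831, 0.2251]
orientation: [-0.002, 0.021, 1.0, 0.001]
wrist_force: [-0.4, 0.4, -5.1]
finger_gap: 0.0512
grip_force: 66.5
```

```bash
python3 - <<'E'
from h import *
im,p=snap('wrist','wa.png');s=telemetry.get_state();t=s['tcp_pos'];z=t[2]+.108-.0664
g=im[:,317].mean(1)
print(g[262:305].astype(int).tolist())
d=np.diff(cv2.GaussianBlur(g.reshape(-1,1).astype(np.float32),(1,3),0).ravel())
r0=260+np.argmax(d[260:295]);r1=r0+8+np.argmin(d[r0+8:r0+32]);print(r0,r1)
A,B=[onz(p,317,r,z,True) for r in(r0+.5,r1+.5)];print('off',(A[0]+B[0])/2-t[0],B[0]-A[0])
go([(.655,-.189,.232,1.528)])
E
```

```text
[170, 169, 168, 170, 172, 171, 167, 125, 98, 91, 92, 95, 96, 94, 94, 94, 99, 135, 160, 170, 171, 171, 173, 173, 172, 171, 171, 172, 174, 174, 174, 175, 176, 172, 171, 170, 170, 170, 153, 120, 93, 115, 135]
278 300
off 1.79928427473941e-05 0.010057293954685687
t 14.95 tcp [ 0.5647 -0.1832  0.2256] yaw 1.528 F [-0.6 -0.6 -4.8] gap 0.0512 g 66.5
[-90.0, -2.0, -7.0] [0.001, -0.004, -0.0]
```

Request:
step_arm(
  moves=[
    [[0,0,-6],[0,0,0],45],
    [[-25,-1,-6],[0,0,0],45],
    [[-50,-2,-6],[0,0,0],45],
    [[-70,-2,-6],[0,0,0],45],
    [[-83,-2,-6],[0,0,0],45],
    [[-89,-2,-6],[0,0,0],45],
    [[-89,-2,-6],[0,0,0],45],
    [[-89,-2,-6],[0,0,0],45],
  ],
)

```text
clock: 15.62
tcp_pos: [0.654, -0.1895, 0.2334]
orientation: [-0.0, 0.022, 1.0, 0.0]
wrist_force: [0.4, 0.4, -5.0]
finger_gap: 0.0514
grip_force: 66.6
```

```bash
python3 - <<'E'
from h import *
go([(.654,-.189,.232,1.528)])
im,p=snap('wrist','wb.png');s=telemetry.get_state();t=s['tcp_pos'];zb=t[2]+.0416
g=im.mean(2)
print('col',[(i,int(g[i,317])) for i in range(200,305,1)][::1] and g[200:305,317].astype(int).tolist())
for r in(212,216,220):print(r,g[r,270:370].astype(int).tolist())
E
```

```text
t 15.62 tcp [ 0.654  -0.1895  0.2334] yaw 1.527 F [ 0.4  0.4 -5. ] gap 0.0514 g 66.6
[0.0, 1.0, 1.0] [0.0, -0.001, -0.001]
col [171, 172, 170, 170, 170, 170, 171, 170, 172, 171, 174, 171, 166, 118, 97, 95, 92, 93, 93, 94, 94, 93, 94, 94, 100, 129, 160, 174, 174, 176, 175, 175, 174, 175, 176, 175, 173, 173, 173, 173, 174, 175, 172, 173, 172, 173, 175, 172, 173, 173, 174, 174, 175, 174, 174, 173, 173, 171, 174, 175, 172, 172, 173, 174, 173, 163, 131, 97, 93, 90, 93, 93, 95, 94, 95, 95, 94, 95, 95, 112, 143, 169, 171, 170, 172, 173, 172, 172, 172, 174, 174, 174, 174, 174, 175, 173, 171, 168, 171, 169, 170, 173, 174, 173, 173]
212 [143, 132, 126, 124, 125, 125, 124, 139, 156, 172, 171, 172, 171, 172, 171, 171, 173, 172, 171, 173, 171, 171, 171, 171, 172, 172, 172, 170, 165, 164, 164, 165, 164, 165, 165, 166, 165, 163, 166, 165, 166, 166, 164, 166, 163, 163, 164, 166, 165, 165, 164, 165, 165, 164, 163, 164, 164, 164, 166, 164, 164, 165, 164, 165, 164, 165, 163, 164, 162, 163, 164, 163, 168, 171, 170, 171, 170, 172, 173, 170, 170, 170, 170, 170, 172, 170, 169, 167, 163, 163, 162, 160, 162,
[... 257 characters left out ...]
 92, 93, 92, 94, 91, 94, 92, 93, 92, 94, 92, 91, 91, 91, 93, 94, 93, 95, 94, 91, 95, 91, 93, 94, 98, 120, 157, 168, 168, 169, 167, 167, 170, 169, 168, 169, 169, 169, 168, 169, 168, 165, 164, 162, 160, 159, 158, 158, 157, 150, 151, 152, 150]
220 [124, 125, 121, 122, 123, 135, 159, 168, 168, 168, 169, 169, 170, 169, 169, 170, 172, 170, 170, 169, 170, 169, 169, 170, 171, 169, 153, 112, 92, 92, 93, 91, 93, 94, 95, 93, 93, 92, 92, 92, 94, 94, 94, 94, 93, 92, 92, 94, 91, 92, 91, 93, 92, 97, 95, 92, 93, 94, 93, 93, 91, 93, 93, 93, 93, 97, 97, 95, 96, 96, 96, 93, 94, 126, 157, 170, 172, 171, 171, 171, 171, 171, 169, 171, 169, 167, 166, 169, 169, 163, 163, 153, 148, 152, 152, 159, 155, 150, 147, 146]
```

```bash
python3 - <<'E'
from h import *
p=imaging.camera_params('wrist')
print('lipout',onz(p,320,225.3,.247,True).round(4),'barfront',onz(p,317,279.6,.275,True).round(4))
E
```

```text
lipout [ 0.6379 -0.1883  0.247 ] barfront [ 0.6492 -0.1901  0.275 ]
```

Request:
step_arm(
  moves=[
    [[0,1,14],[0,0,0],45],
    [[0,1,28],[0,0,0],45],
    [[0,1,40],[0,0,0],45],
    [[0,1,52],[0,0,0],45],
    [[0,1,64],[0,0,0],45],
    [[0,1,72],[0,0,0],45],
    [[0,1,75],[0,0,0],45],
    [[0,1,75],[0,0,0],45],
  ],
)

```text
clock: 16.33
tcp_pos: [0.654, -0.1884, 0.1587]
orientation: [-0.0, 0.022, 1.0, -0.0]
wrist_force: [-2.6, 0.7, 0.1]
finger_gap: 0.0512
grip_force: 67.0
```

Request:
step_arm(
  moves=[
    [[0,0,0],[0,0,0],45],
    [[0,0,0],[0,0,0],45],
    [[0,0,0],[0,0,0],45],
  ],
)

```text
clock: 16.58
tcp_pos: [0.6552, -0.1886, 0.1594]
orientation: [0.001, 0.021, 1.0, -0.0]
wrist_force: [-2.6, 0.1, 0.6]
finger_gap: 0.0511
grip_force: 67.0
```

Request:
step_arm(
  moves=[
    [[0,0,0],[0,0,0],80],
    [[0,0,0],[0,0,0],80],
    [[0,0,0],[0,0,0],80],
    [[0,0,0],[0,0,0],80],
    [[0,0,-25],[0,0,0],80],
    [[0,0,-60],[0,0,0],80],
    [[0,0,-95],[0,0,0],80],
    [[0,0,-125],[0,0,0],80],
  ],
)

```text
clock: 17.25
tcp_pos: [0.6551, -0.1883, 0.2856]
orientation: [0.001, 0.021, 1.0, -0.0]
wrist_force: [1.5, -0.6, -0.4]
finger_gap: 0.0799
grip_force: 0.0
```

Request:
step_arm(
  moves=[
    [[40,0,0],[0,0,0],80],
    [[80,0,0],[0,0,0],80],
    [[120,0,0],[0,0,0],80],
    [[160,0,0],[0,0,0],80],
    [[200,0,0],[0,0,0],80],
    [[200,0,0],[0,0,0],80],
    [[200,0,0],[0,0,0],80],
    [[200,0,0],[0,0,0],80],
  ],
)

```text
clock: 17.92
tcp_pos: [0.4559, -0.1803, 0.2841]
orientation: [0.001, 0.022, 1.0, -0.001]
wrist_force: [0.7, 0.4, -0.2]
finger_gap: 0.0799
grip_force: 0.0
```

Request:
step_arm(
  moves=[
    [[0,0,0],[0,0,0],80],
    [[0,0,0],[0,0,0],80],
    [[0,0,0],[0,0,0],80],
    [[0,0,0],[0,0,0],80],
    [[0,0,0],[0,0,0],80],
    [[0,0,0],[0,0,0],80],
    [[0,0,0],[0,0,0],80],
    [[0,0,0],[0,0,0],80],
  ],
)

```text
clock: 18.58
tcp_pos: [0.4552, -0.1798, 0.2833]
orientation: [-0.0, 0.021, 1.0, 0.0]
wrist_force: [0.9, -0.1, -0.4]
finger_gap: 0.0801
grip_force: 0.0
```

Request:
step_arm(
  moves=[
    [[0,0,0],[0,0,0],80],
    [[0,0,0],[0,0,0],80],
    [[0,0,0],[0,0,0],80],
    [[0,0,0],[0,0,0],80],
    [[0,0,0],[0,0,0],80],
    [[0,0,0],[0,0,0],80],
    [[0,0,0],[0,0,0],80],
    [[0,0,0],[0,0,0],80],
  ],
)

```text
clock: 19.25
tcp_pos: [0.4552, -0.1798, 0.2833]
orientation: [0.0, 0.021, 1.0, -0.0]
wrist_force: [-0.1, -0.5, 0.2]
finger_gap: 0.08
grip_force: 0.0
```

Request:
step_arm(
  moves=[
    [[0,0,0],[0,0,0],80],
    [[0,0,0],[0,0,0],80],
    [[0,0,0],[0,0,0],80],
    [[0,0,0],[0,0,0],80],
    [[0,0,0],[0,0,0],80],
    [[0,0,0],[0,0,0],80],
    [[0,0,0],[0,0,0],80],
    [[0,0,0],[0,0,0],80],
  ],
)

```text
clock: 19.92
tcp_pos: [0.4552, -0.1798, 0.2833]
orientation: [0.0, 0.021, 1.0, -0.0]
wrist_force: [0.0, -0.9, -0.0]
finger_gap: 0.0804
grip_force: 0.0
```

Request:
step_arm(
  moves=[
    [[0,0,0],[0,0,0],80],
    [[0,0,0],[0,0,0],80],
    [[0,0,0],[0,0,0],80],
    [[0,0,0],[0,0,0],80],
    [[0,0,0],[0,0,0],80],
    [[0,0,0],[0,0,0],80],
    [[0,0,0],[0,0,0],80],
    [[0,0,0],[0,0,0],80],
  ],
)

```text
clock: 20.58
tcp_pos: [0.4552, -0.1798, 0.2833]
orientation: [0.0, 0.021, 1.0, -0.0]
wrist_force: [0.0, 0.5, -0.8]
finger_gap: 0.0799
grip_force: 0.0
```

Request:
step_arm(
  moves=[
    [[0,0,0],[0,0,0],80],
    [[0,0,0],[0,0,0],80],
    [[0,0,0],[0,0,0],80],
    [[0,0,0],[0,0,0],80],
    [[0,0,0],[0,0,0],80],
    [[0,0,0],[0,0,0],80],
    [[0,0,0],[0,0,0],80],
    [[0,0,0],[0,0,0],80],
  ],
)

```text
clock: 21.25
tcp_pos: [0.4552, -0.1798, 0.2833]
orientation: [0.0, 0.021, 1.0, -0.0]
wrist_force: [0.4, -0.0, 0.1]
finger_gap: 0.0801
grip_force: 0.0
```

Request:
step_arm(
  moves=[
    [[0,0,0],[0,0,0],80],
    [[0,0,0],[0,0,0],80],
    [[0,0,0],[0,0,0],80],
    [[0,0,0],[0,0,0],80],
    [[0,0,0],[0,0,0],80],
    [[0,0,0],[0,0,0],80],
    [[0,0,0],[0,0,0],80],
    [[0,0,0],[0,0,0],80],
  ],
)

```text
clock: 21.92
tcp_pos: [0.4552, -0.1798, 0.2833]
orientation: [0.0, 0.021, 1.0, 0.0]
wrist_force: [-0.3, 0.0, 0.7]
finger_gap: 0.08
grip_force: 0.0
```

```bash
python3 - <<'E'
from h import *
go([])
a,p=snap('side','da.png');np.set_printoptions(suppress=True)
import itertools
fs=[a]+[snap('side','db%d.png'%i)[0] for i in range(14)]
d=[int((np.abs(cv2.GaussianBlur(f.astype(np.float32)-a,(5,5),0)).max(2)[60:300,280:450]>10).sum()) for f in fs];print('motion',d)
c,_=snap('scene','sc.png')
o=np.zeros((600,800,3),np.uint8)
b=cv2.resize(a[70:230,310:450],None,fx=3.2,fy=3.2,interpolation=cv2.INTER_CUBIC);o[:b.shape[0],:b.shape[1]]=b
b=cv2.resize(c[150:300,310:480],None,fx=2,fy=2,interpolation=cv2.INTER_CUBIC);o[:b.shape[0],455:455+b.shape[1]]=b
cv2.imwrite('pics/ca.png',o[:,:,::-1])
E
```

```text
t 21.92 tcp [ 0.4552 -0.1798  0.2833] yaw 1.528 F [-0.3  0.   0.7] gap 0.08 g 0.0
motion [0, 0, 0, 0, 0, 0, 0, 0, 0, 0, 0, 0, 0, 0, 0]
```

The weights have settled: no motion over 0.75 s, starting about 5 s after the last release. Dips at zero wrist force were about 0.042 (hook 3), 0.017 (hook 1) and 0.042 (hook 0), so W1 and W3 are filled and W2 is empty. I'll measure the loaded poses numerically before grasping.

Request:
step_arm(
  moves=[
    [[0,0,0],[0,0,0],85],
    [[0,0,0],[0,0,0],85],
    [[0,0,0],[0,0,0],85],
    [[0,0,0],[0,0,0],85],
    [[0,0,0],[0,0,0],85],
    [[0,0,0],[0,0,0],85],
    [[0,0,0],[0,0,0],85],
    [[0,0,0],[0,0,0],85],
  ],
)

```text
clock: 23.38
tcp_pos: [0.4552, -0.1798, 0.2833]
orientation: [0.0, 0.021, 1.0, -0.0]
wrist_force: [0.7, 0.1, -0.6]
finger_gap: 0.085
grip_force: 0.0
```

```bash
python3 - <<'E'
from h import *
p=imaging.camera_params('side')
C=[onz(p,*q,.06).round(3) for q in((289,303),(374,268),(410,317),(322,362))];print(C,np.mean(C,0))
T=[onz(p,*q,.035).round(3) for q in((231,139),(293,123),(306,145),(242,163))];print(T,np.mean(T,0))
im,_=snap('side','dc.png')
b=cv2.imread('pics/da.png')[:,:,::-1].astype(np.float32)
print('motion',int((np.abs(cv2.GaussianBlur(im.astype(np.float32)-b,(5,5),0)).max(2)[60:300,330:450]>8).sum()))
# expected bar-top midpoints at dip: print brightness along vertical line through projected loaded seats
for n,X,Y in(('h0',.654,-.189),('h1',.6585,-.079),('h3',.668,.141)):
    for d in(.018,.046):
        u,v=proj(p,[X,Y,.243-d]);print(n,d,round(u,1),round(v,1))
go([(.655,-.1886,.285,1.528)])
E
```

```text
[array([ 0.373, -0.323,  0.06 ]), array([ 0.611, -0.304,  0.06 ]), array([ 0.628, -0.459,  0.06 ]), array([ 0.396, -0.485,  0.06 ])] [ 0.502   -0.39275  0.06   ]
[array([0.384, 0.426, 0.035]), array([0.633, 0.443, 0.035]), array([0.633, 0.29 , 0.035]), array([0.39 , 0.273, 0.035])] [0.51  0.358 0.035]
motion 0
h0 0.018 374.8 189.8
h0 0.046 373.8 197.6
h1 0.018 358.2 163.5
h1 0.046 357.5 171.3
h3 0.018 331.1 120.6
h3 0.046 330.9 128.1
t 23.43 tcp [ 0.4552 -0.1798  0.2833] yaw 1.528 F [ 0.1 -0.3 -0.6] gap 0.0851 g 0.0
[-200.0, -0.0, -2.0] [-0.0, 0.0, -0.0]
```

View pics/ca.png

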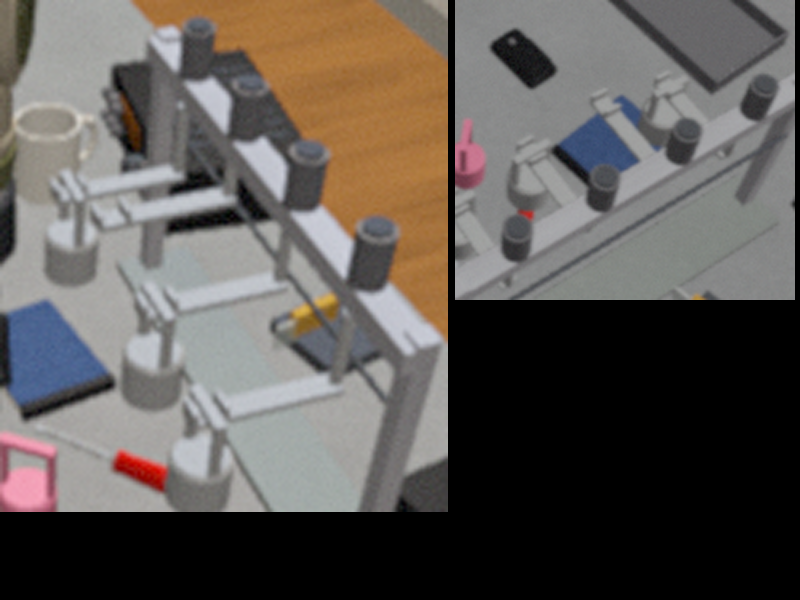

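All three weights hang seated: hook 3 at (70,190), hook 1 at (155,300) and hook 0 at (210,405). Hooks 0 and 3 are deep and hook 1 is shallow. Next I'll pick W3 off hook 0.

Request:
step_arm(
  moves=[
    [[-40,0,-2],[0,0,0],85],
    [[-80,0,-2],[0,0,0],85],
    [[-120,0,-2],[0,0,0],85],
    [[-160,0,-2],[0,0,0],85],
    [[-190,0,-2],[0,0,0],85],
    [[-200,0,-2],[0,0,0],85],
    [[-200,0,-2],[0,0,0],85],
    [[-200,0,-2],[0,0,0],85],
  ],
)

```text
clock: 24.1
tcp_pos: [0.6551, -0.1882, 0.2842]
orientation: [-0.001, 0.021, 1.0, 0.0]
wrist_force: [0.2, 0.0, 0.3]
finger_gap: 0.0853
grip_force: 0.0
```

```bash
cat >> h.py <<'E'
def barcheck(zbar,f):
    im,p=snap('wrist',f);t=telemetry.get_state()['tcp_pos']
    g=cv2.GaussianBlur(im.mean(2).astype(np.float32),(5,3),0)
    r=int(round(proj(p,[t[0],t[1],zbar],True)[1]))
    print('pred row',r,'col',g[r-25:r+26,317].astype(int).tolist());print('row',g[r,265:372:2].astype(int).tolist())
E
python3 - <<'E'
from h import *
barcheck(.199,'we.png')
go([(.655,-.1886,.158,1.528)])
E
```

```text
pred row 198 col [154, 132, 109, 97, 101, 120, 147, 166, 173, 174, 174, 174, 173, 172, 171, 171, 169, 154, 125, 117, 139, 162, 169, 171, 171, 171, 172, 173, 173, 171, 170, 169, 169, 170, 171, 162, 136, 108, 95, 96, 114, 145, 166, 171, 172, 172, 172, 171, 171, 172, 172]
row [148, 148, 148, 146, 147, 147, 148, 149, 152, 163, 169, 170, 170, 170, 170, 170, 170, 171, 171, 170, 170, 171, 171, 171, 171, 171, 171, 171, 171, 171, 171, 172, 172, 171, 172, 172, 172, 172, 172, 171, 171, 172, 169, 158, 148, 147, 149, 148, 147, 147, 146, 147, 148, 148]
t 24.15 tcp [ 0.6545 -0.1883  0.2849] yaw 1.528 F [0.5 1.1 0.9] gap 0.0849 g 0.0
[-1.0, -0.0, 127.0] [0.0, -0.001, 0.0]
```

Request:
step_arm(
  moves=[
    [[-1,0,40],[0,0,0],85],
    [[-2,0,80],[0,0,0],85],
    [[-2,0,110],[0,0,0],85],
    [[-2,0,126],[0,0,0],85],
    [[-2,0,126],[0,0,0],85],
    [[-2,0,126],[0,0,0],45],
    [[-2,0,126],[0,0,0],45],
    [[-2,0,126],[0,0,0],45],
  ],
)

```text
clock: 24.82
tcp_pos: [0.658, -0.1891, 0.1624]
orientation: [0.002, 0.021, 1.0, -0.001]
wrist_force: [-1.2, 0.5, -0.4]
finger_gap: 0.051
grip_force: 46.6
```

Request:
step_arm(
  moves=[
    [[0,0,0],[0,0,0],45],
    [[0,0,0],[0,0,0],45],
    [[0,0,0],[0,0,0],45],
    [[0,0,-15],[0,0,0],45],
    [[0,0,-30],[0,0,0],45],
    [[0,0,-45],[0,0,0],45],
    [[0,0,-60],[0,0,0],45],
    [[0,0,-74],[0,0,0],45],
  ],
)

```text
clock: 25.48
tcp_pos: [0.6564, -0.1881, 0.2329]
orientation: [-0.001, 0.021, 1.0, 0.001]
wrist_force: [0.2, 0.8, -5.0]
finger_gap: 0.0513
grip_force: 63.7
```

Request:
step_arm(
  moves=[
    [[0,0,0],[0,0,0],45],
    [[0,0,0],[0,0,0],45],
  ],
)

```text
clock: 25.65
tcp_pos: [0.6572, -0.1884, 0.233]
orientation: [0.0, 0.021, 1.0, 0.0]
wrist_force: [0.1, -0.6, -5.6]
finger_gap: 0.0511
grip_force: 63.8
```

Request:
step_arm(
  moves=[
    [[20,0,0],[0,0,0],45],
    [[45,0,0],[0,0,0],45],
    [[70,0,0],[0,0,0],45],
    [[90,0,0],[0,0,0],45],
    [[90,0,0],[0,0,0],45],
    [[90,0,0],[0,0,0],45],
  ],
)

```text
clock: 26.15
tcp_pos: [0.5655, -0.1841, 0.232]
orientation: [-0.001, 0.022, 1.0, 0.001]
wrist_force: [0.2, -0.8, -4.9]
finger_gap: 0.0512
grip_force: 64.1
```

```bash
python3 - <<'E'
from h import *
go([(.567,-.384,.2,1.66),(.567,-.384,.078,1.66)])
E
```

```text
t 26.15 tcp [ 0.5655 -0.1841  0.232 ] yaw 1.527 F [ 0.2 -0.8 -4.9] gap 0.0512 g 64.1
[-10.0, -200.0, 32.0] [0.001, -0.002, -0.133]
[-11.0, -200.0, 154.0] [0.001, -0.002, -0.133]
```

Request:
step_arm(
  moves=[
    [[-2,-40,0],[0,0,-0.03],45],
    [[-4,-80,0],[0,0,-0.06],45],
    [[-6,-120,0],[0,0,-0.1],45],
    [[-8,-160,0],[0,0,-0.133],45],
    [[-10,-190,20],[0,0,-0.133],45],
    [[-10,-200,40],[0,0,-0.133],45],
    [[-10,-200,60],[0,0,-0.133],45],
    [[-10,-200,60],[0,0,-0.133],45],
  ],
)

```text
clock: 26.82
tcp_pos: [0.5666, -0.3845, 0.1661]
orientation: [-0.003, -0.044, 0.999, 0.004]
wrist_force: [-0.4, 0.8, -6.9]
finger_gap: 0.0511
grip_force: 65.7
```

```bash
python3 - <<'E'
from h import *
im,p=snap('wrist','wf.png')
go([(.567,-.384,.078,1.66)])
# wood mask -> rim extent near TCP x
hsv=cv2.cvtColor(im,cv2.COLOR_RGB2HSV);m=((hsv[...,0]>8)&(hsv[...,0]<28)&(hsv[...,1]>70)).astype(np.uint8)
for r in(60,100,140,180,220):
    c=np.where(m[r])[0]
    if len(c):print(r,c.min(),c.max(),onz(p,c.min(),r,.06,True)[:2].round(3),onz(p,c.max(),r,.06,True)[:2].round(3))
for c in(250,317,380):
    q=np.where(m[:,c])[0]
    if len(q):print('c',c,q.min(),onz(p,c,q.min(),.06,True)[:2].round(3))
E
```

```text
t 26.87 tcp [ 0.5672 -0.3839  0.1687] yaw 1.66 F [-0.1  0.7 -4.5] gap 0.0509 g 65.7
[-0.0, -1.0, 91.0] [0.006, -0.005, 0.0]
60 226 426 [ 0.462 -0.468] [ 0.446 -0.305]
100 225 424 [ 0.495 -0.466] [ 0.48  -0.303]
140 225 422 [ 0.528 -0.464] [ 0.513 -0.301]
180 226 418 [ 0.562 -0.462] [ 0.548 -0.3  ]
220 227 414 [ 0.598 -0.461] [ 0.584 -0.297]
c 250 0 [ 0.409 -0.454]
c 317 0 [ 0.406 -0.399]
c 380 0 [ 0.399 -0.347]
```

Request:
step_arm(
  moves=[
    [[0,3,25],[0,0,0],45],
    [[0,3,50],[0,0,0],45],
    [[0,3,70],[0,0,0],45],
    [[0,3,82],[0,0,0],45],
    [[0,3,88],[0,0,0],45],
    [[0,3,88],[0,0,0],45],
    [[0,3,88],[0,0,0],45],
  ],
)

```text
clock: 27.45
tcp_pos: [0.5692, -0.3818, 0.0865]
orientation: [0.001, -0.046, 0.999, -0.0]
wrist_force: [0.3, -0.7, -4.0]
finger_gap: 0.0509
grip_force: 65.9
```

Request:
step_arm(
  moves=[
    [[0,0,1],[0,0,0],45],
    [[0,0,2],[0,0,0],45],
    [[0,0,2],[0,0,0],45],
  ],
)

```text
clock: 27.7
tcp_pos: [0.5688, -0.3823, 0.0844]
orientation: [0.001, -0.045, 0.999, -0.001]
wrist_force: [-0.4, 0.0, -5.7]
finger_gap: 0.0508
grip_force: 65.9
```

Request:
step_arm(
  moves=[
    [[0,0,2],[0,0,0],45],
    [[0,0,4],[0,0,0],45],
    [[0,0,6],[0,0,0],45],
    [[0,0,6],[0,0,0],45],
  ],
)

```text
clock: 28.03
tcp_pos: [0.5682, -0.3819, 0.0773]
orientation: [0.0, -0.045, 0.999, -0.0]
wrist_force: [-0.2, -0.1, -5.3]
finger_gap: 0.0508
grip_force: 66.2
```

Request:
step_arm(
  moves=[
    [[0,0,1],[0,0,0],45],
    [[0,0,2],[0,0,0],45],
    [[0,0,3],[0,0,0],45],
    [[0,0,3],[0,0,0],45],
  ],
)

```text
clock: 28.37
tcp_pos: [0.5683, -0.3819, 0.0772]
orientation: [0.001, -0.045, 0.999, -0.001]
wrist_force: [-5.3, 2.7, 10.9]
finger_gap: 0.0512
grip_force: 67.8
```

Request:
step_arm(
  moves=[
    [[0,0,-3],[0,0,0],45],
    [[0,0,-3],[0,0,0],72],
    [[0,0,-3],[0,0,0],72],
    [[0,0,-3],[0,0,0],72],
    [[0,0,-30],[0,0,0],75],
    [[0,0,-70],[0,0,0],80],
    [[0,0,-110],[0,0,0],80],
    [[0,0,-150],[0,0,0],80],
  ],
)

```text
clock: 29.03
tcp_pos: [0.5681, -0.3817, 0.2256]
orientation: [-0.0, -0.045, 0.999, 0.0]
wrist_force: [1.5, -0.6, -0.1]
finger_gap: 0.0796
grip_force: 0.0
```

Request:
step_arm(
  moves=[
    [[0,0,-40],[0,0,0],85],
    [[0,0,-65],[0,0,0],85],
    [[0,0,-65],[0,0,0],85],
    [[0,0,-65],[0,0,0],85],
  ],
)

```text
clock: 29.37
tcp_pos: [0.5693, -0.3827, 0.2918]
orientation: [0.002, -0.045, 0.999, -0.002]
wrist_force: [0.6, -1.1, 0.2]
finger_gap: 0.085
grip_force: 0.0
```

```bash
python3 - <<'E'
from h import *
barcheck(.115,'wg.png')
go([(.56,.13,.29,1.528),(.56,-.08,.29,1.528),(.662,-.0785,.29,1.528)])
E
```

```text
pred row 174 col [172, 172, 172, 172, 171, 169, 169, 169, 171, 171, 171, 171, 172, 172, 165, 149, 140, 149, 164, 171, 172, 172, 173, 173, 171, 170, 170, 170, 170, 170, 169, 168, 166, 163, 158, 154, 153, 153, 153, 154, 153, 153, 153, 153, 149, 135, 112, 96, 93, 103, 115]
row [129, 153, 164, 161, 153, 153, 160, 161, 157, 153, 155, 158, 159, 166, 169, 169, 169, 169, 169, 168, 169, 171, 171, 171, 170, 170, 170, 170, 170, 170, 170, 170, 169, 170, 169, 168, 168, 169, 167, 162, 159, 160, 158, 156, 157, 158, 162, 166, 164, 156, 157, 161, 161, 159]
t 29.42 tcp [ 0.5686 -0.3822  0.2896] yaw 1.661 F [ 0.  -0.1 -0.9] gap 0.0851 g 0.0
[-38.0, 511.0, -1.0] [-0.001, 0.001, 0.133]
[-19.0, 302.0, -1.0] [-0.001, 0.001, 0.133]
[-120.0, 294.0, -1.0] [-0.001, 0.001, 0.133]
```

W3 stands upright in the crate; its bar is where the projection puts it. Next is W2 on hook 1.

Request:
step_arm(
  moves=[
    [[0,40,0],[0,0,0.03],85],
    [[-4,80,0],[0,0,0.06],85],
    [[-8,120,0],[0,0,0.1],85],
    [[-10,160,0],[0,0,0.133],85],
    [[-12,200,0],[0,0,0.133],85],
    [[-15,240,0],[0,0,0.133],85],
    [[-19,280,0],[0,0,0.133],85],
    [[-19,302,0],[0,0,0.133],85],
  ],
)

```text
clock: 30.08
tcp_pos: [0.5586, -0.0753, 0.2873]
orientation: [-0.002, 0.02, 1.0, 0.001]
wrist_force: [0.6, -0.0, 0.5]
finger_gap: 0.0851
grip_force: 0.0
```

Request:
step_arm(
  moves=[
    [[-40,0,0],[0,0,0],85],
    [[-75,0,0],[0,0,0],85],
    [[-100,0,0],[0,0,0],85],
    [[-100,0,0],[0,0,0],85],
    [[-100,0,0],[0,0,0],85],
    [[-100,0,0],[0,0,0],85],
  ],
)

```text
clock: 30.58
tcp_pos: [0.6588, -0.0835, 0.2874]
orientation: [-0.002, 0.021, 1.0, 0.0]
wrist_force: [0.2, -0.3, 0.4]
finger_gap: 0.0847
grip_force: 0.0
```

```bash
python3 - <<'E'
from h import *
barcheck(.226,'wh.png')
go([(.662,-.0785,.183,1.528)])
E
```

```text
pred row 208 col [93, 93, 101, 122, 151, 169, 174, 174, 173, 174, 173, 171, 169, 169, 169, 167, 158, 137, 112, 112, 136, 157, 167, 170, 170, 171, 172, 172, 173, 172, 171, 170, 169, 169, 168, 156, 127, 102, 94, 94, 101, 123, 151, 167, 171, 171, 171, 171, 170, 170, 170]
row [149, 150, 149, 150, 150, 150, 148, 147, 149, 149, 151, 162, 169, 170, 170, 170, 169, 169, 170, 170, 170, 169, 170, 171, 170, 171, 171, 171, 170, 170, 171, 170, 171, 172, 172, 171, 171, 171, 171, 171, 172, 172, 171, 171, 171, 172, 172, 171, 162, 151, 148, 147, 149, 149]
t 30.63 tcp [ 0.6587 -0.0836  0.2884] yaw 1.528 F [ 0.  -0.3  0.2] gap 0.085 g 0.0
[-3.0, 5.0, 105.0] [0.0, -0.002, -0.0]
```

Request:
step_arm(
  moves=[
    [[-2,5,20],[0,0,0],85],
    [[-2,5,55],[0,0,0],85],
    [[-2,5,85],[0,0,0],85],
    [[-2,5,103],[0,0,0],85],
    [[-2,5,103],[0,0,0],85],
    [[-2,5,103],[0,0,0],45],
    [[-2,5,103],[0,0,0],45],
    [[-2,5,103],[0,0,0],45],
  ],
)

```text
clock: 31.3
tcp_pos: [0.663, -0.0792, 0.1891]
orientation: [0.002, 0.022, 1.0, -0.0]
wrist_force: [-0.5, -1.4, 0.7]
finger_gap: 0.0511
grip_force: 42.6
```

Request:
step_arm(
  moves=[
    [[0,0,0],[0,0,0],45],
    [[0,0,0],[0,0,0],45],
    [[0,0,0],[0,0,0],45],
    [[0,0,-12],[0,0,0],45],
    [[0,0,-24],[0,0,0],45],
    [[0,0,-36],[0,0,0],45],
    [[0,0,-46],[0,0,0],45],
    [[0,0,-48],[0,0,0],45],
  ],
)

```text
clock: 31.97
tcp_pos: [0.6628, -0.0788, 0.2363]
orientation: [0.001, 0.021, 1.0, -0.0]
wrist_force: [-0.2, -0.1, -2.8]
finger_gap: 0.051
grip_force: 64.0
```

Request:
step_arm(
  moves=[
    [[0,0,0],[0,0,0],45],
    [[0,0,0],[0,0,0],45],
  ],
)

```text
clock: 32.13
tcp_pos: [0.6619, -0.0787, 0.2337]
orientation: [-0.0, 0.021, 1.0, 0.0]
wrist_force: [0.2, 0.0, -1.9]
finger_gap: 0.0509
grip_force: 64.0
```

Request:
step_arm(
  moves=[
    [[25,0,0],[0,0,0],45],
    [[55,0,0],[0,0,0],45],
    [[90,0,0],[0,0,0],45],
    [[125,0,0],[0,0,0],45],
    [[145,30,0],[0,0,0],45],
    [[145,65,0],[0,0,0],45],
    [[145,105,0],[0,0,0],45],
    [[145,145,0],[0,0,0],45],
  ],
)

```text
clock: 32.8
tcp_pos: [0.5224, 0.0732, 0.2339]
orientation: [-0.0, 0.022, 1.0, 0.0]
wrist_force: [1.0, 0.8, -2.2]
finger_gap: 0.0508
grip_force: 64.1
```

Request:
step_arm(
  moves=[
    [[0,40,0],[0,0,-0.02],45],
    [[0,80,0],[0,0,-0.05],45],
    [[0,120,0],[0,0,-0.09],45],
    [[0,160,0],[0,0,-0.09],45],
    [[0,200,0],[0,0,-0.09],45],
    [[0,240,0],[0,0,-0.09],45],
    [[0,280,0],[0,0,-0.09],45],
    [[0,290,0],[0,0,-0.09],45],
  ],
)

```text
clock: 33.47
tcp_pos: [0.5346, 0.3675, 0.2324]
orientation: [-0.001, -0.026, 1.0, 0.001]
wrist_force: [1.1, -0.3, -2.5]
finger_gap: 0.0508
grip_force: 64.4
```

```bash
python3 - <<'E'
from h import *
im,p=snap('wrist','wi.png')
go([(.515,.362,.078,1.62)])
g=cv2.GaussianBlur(im.mean(2).astype(np.float32),(3,3),0)
for r in(100,150,200):
    m=g[r]<112;c=np.where(m)[0];c=c[(c>100)&(c<560)]
    print(r,c.min(),c.max(),onz(p,c.min(),r,.035,True)[:2].round(3),onz(p,c.max(),r,.035,True)[:2].round(3))
E
```

```text
t 33.52 tcp [0.5347 0.3669 0.2323] yaw 1.623 F [ 1.2  1.3 -1.6] gap 0.0514 g 64.3
[20.0, -4.0, 154.0] [0.001, -0.002, 0.003]
100 101 559 [0.449 0.084] [0.411 0.691]
150 261 559 [0.513 0.303] [0.48  0.702]
200 101 559 [0.584 0.073] [0.552 0.721]
```

```bash
python3 - <<'E'
from h import *
im=cv2.imread('pics/wi.png');p=imaging.camera_params('wrist')
g=cv2.GaussianBlur(im.mean(2).astype(np.float32),(5,5),0)
for r in(60,120,170):
    print(r,[(c,int(g[r,c]),round(float(onz(p,c,r,.035,True)[1]),3)) for c in range(180,460,7)])
E
```

```text
60 [(180, 156, 0.202), (187, 156, 0.211), (194, 155, 0.22), (201, 156, 0.228), (208, 156, 0.237), (215, 157, 0.246), (222, 155, 0.254), (229, 154, 0.262), (236, 155, 0.27), (243, 157, 0.278), (250, 155, 0.286), (257, 128, 0.294), (264, 109, 0.302), (271, 131, 0.31), (278, 130, 0.318), (285, 130, 0.325), (292, 130, 0.333), (299, 130, 0.34), (306, 130, 0.348), (313, 129, 0.356), (320, 129, 0.363), (327, 129, 0.371), (334, 129, 0.378), (341, 128, 0.386), (348, 128, 0.393), (355, 128, 0.401), (362, 127, 0.409), (369, 127, 0.416), (376, 127, 0.424), (383, 127, 0.432), (390, 127, 0.44), (397, 77, 0.448), (404, 134, 0.456), (411, 155, 0.464), (418, 158, 0.473), (425, 154, 0.481), (432, 155, 0.489), (439, 158, 0.498), (446, 156, 0.507), (453, 158, 0.516)]
120 [(180, 153, 0.204), (187, 154, 0.213), (194, 152, 0.222), (201, 156, 0.231), (208, 150, 0.24), (215, 155, 0.248), (222, 155, 0.257), (229, 155, 0.265), (236, 155, 0.273), (243, 153, 0.281), (250, 153, 0.289), (257, 124, 0.297), (264, 109, 0.305), (271, 127, 0.313), (278, 127, 0.321), (285, 126, 0.328), (292, 126, 0.336), (299, 126, 0.34
[... 470 characters left out ...]
6, 0.222), (201, 151, 0.231), (208, 152, 0.24), (215, 154, 0.248), (222, 152, 0.257), (229, 153, 0.265), (236, 153, 0.274), (243, 159, 0.282), (250, 154, 0.29), (257, 133, 0.299), (264, 100, 0.307), (271, 126, 0.315), (278, 126, 0.323), (285, 126, 0.33), (292, 119, 0.338), (299, 99, 0.346), (306, 98, 0.354), (313, 96, 0.362), (320, 93, 0.37), (327, 93, 0.377), (334, 92, 0.385), (341, 106, 0.393), (348, 124, 0.401), (355, 124, 0.409), (362, 125, 0.417), (369, 125, 0.425), (376, 125, 0.433), (383, 124, 0.441), (390, 118, 0.449), (397, 90, 0.457), (404, 152, 0.466), (411, 153, 0.474), (418, 155, 0.483), (425, 151, 0.492), (432, 152, 0.5), (439, 152, 0.509), (446, 152, 0.519), (453, 150, 0.528)]
```

The tray spans y 0.293–0.458 here, a width of 165 mm as specified, so its centre is 0.376.

Request:
step_arm(
  moves=[
    [[15,8,35],[0,0,0],45],
    [[15,8,70],[0,0,0],45],
    [[15,8,105],[0,0,0],45],
    [[15,8,130],[0,0,0],45],
    [[15,8,146],[0,0,0],45],
    [[15,8,146],[0,0,0],45],
    [[15,8,146],[0,0,0],45],
    [[15,8,146],[0,0,0],45],
  ],
)

```text
clock: 34.18
tcp_pos: [0.5212, 0.3691, 0.0894]
orientation: [0.001, -0.023, 1.0, 0.0]
wrist_force: [0.2, 0.2, -1.4]
finger_gap: 0.0511
grip_force: 64.3
```

Request:
step_arm(
  moves=[
    [[0,0,2],[0,0,0],45],
    [[0,0,5],[0,0,0],45],
    [[0,0,8],[0,0,0],45],
    [[0,0,8],[0,0,0],45],
    [[0,0,8],[0,0,0],45],
  ],
)

```text
clock: 34.6
tcp_pos: [0.5204, 0.3693, 0.0804]
orientation: [-0.0, -0.024, 1.0, -0.0]
wrist_force: [0.6, -0.5, -2.7]
finger_gap: 0.051
grip_force: 64.3
```

Request:
step_arm(
  moves=[
    [[0,0,2],[0,0,0],45],
    [[0,0,4],[0,0,0],45],
    [[0,0,5],[0,0,0],45],
    [[0,0,5],[0,0,0],45],
  ],
)

```text
clock: 34.93
tcp_pos: [0.5208, 0.3696, 0.0773]
orientation: [0.001, -0.024, 1.0, 0.0]
wrist_force: [-3.2, -0.8, 8.2]
finger_gap: 0.0512
grip_force: 65.4
```

Request:
step_arm(
  moves=[
    [[0,0,-2],[0,0,0],45],
    [[0,0,-2],[0,0,0],72],
    [[0,0,-2],[0,0,0],72],
    [[0,0,-2],[0,0,0],72],
    [[0,0,-30],[0,0,0],75],
    [[0,0,-70],[0,0,0],80],
    [[0,0,-110],[0,0,0],80],
    [[0,0,-150],[0,0,0],80],
  ],
)

```text
clock: 35.6
tcp_pos: [0.5201, 0.3691, 0.2264]
orientation: [-0.0, -0.024, 1.0, -0.0]
wrist_force: [1.5, 0.9, 0.8]
finger_gap: 0.08
grip_force: 0.0
```

Request:
step_arm(
  moves=[
    [[0,0,-40],[0,0,0],85],
    [[0,0,-65],[0,0,0],85],
    [[0,0,-65],[0,0,0],85],
    [[0,0,-65],[0,0,0],85],
  ],
)

```text
clock: 35.93
tcp_pos: [0.5215, 0.3699, 0.2925]
orientation: [0.002, -0.024, 1.0, 0.001]
wrist_force: [-0.1, 0.6, -0.6]
finger_gap: 0.0853
grip_force: 0.0
```

```bash
python3 - <<'E'
from h import *
barcheck(.113,'wj.png')
go([(.555,.15,.29,1.528),(.6747,.1417,.29,1.528)])
E
```

```text
pred row 173 col [177, 177, 177, 177, 177, 176, 175, 174, 175, 176, 176, 176, 176, 178, 177, 167, 152, 152, 164, 173, 177, 178, 178, 179, 178, 176, 176, 176, 176, 175, 175, 174, 172, 166, 152, 135, 127, 124, 124, 124, 124, 124, 124, 123, 124, 124, 123, 123, 124, 124, 124]
row [123, 108, 102, 118, 125, 126, 126, 125, 126, 125, 124, 125, 125, 133, 161, 175, 176, 176, 176, 176, 176, 176, 176, 176, 176, 176, 176, 176, 176, 176, 176, 176, 176, 175, 173, 169, 167, 165, 149, 128, 124, 124, 125, 125, 124, 124, 125, 125, 124, 124, 125, 124, 124, 124]
t 35.98 tcp [0.5208 0.3695 0.2905] yaw 1.618 F [ 0.3  0.7 -0.4] gap 0.0855 g 0.0
[-24.0, -221.0, 0.0] [0.0, 0.001, 0.09]
[-143.0, -235.0, 1.0] [0.0, 0.001, 0.09]
```

W2 stands in the tray. W1 on hook 3 is next.

Request:
step_arm(
  moves=[
    [[-3,-40,0],[0,0,0.03],85],
    [[-6,-80,0],[0,0,0.06],85],
    [[-12,-120,0],[0,0,0.09],85],
    [[-18,-160,0],[0,0,0.09],85],
    [[-24,-200,0],[0,0,0.09],85],
    [[-60,-225,0],[0,0,0.09],85],
    [[-100,-231,0],[0,0,0.09],85],
    [[-138,-235,0],[0,0,0.09],85],
  ],
)

```text
clock: 36.65
tcp_pos: [0.6699, 0.1384, 0.2888]
orientation: [-0.001, 0.023, 1.0, -0.0]
wrist_force: [1.0, 0.5, 1.9]
finger_gap: 0.085
grip_force: 0.0
```

Request:
step_arm(
  moves=[
    [[-4,0,0],[0,0,0],85],
    [[-4,0,0],[0,0,0],85],
    [[-4,0,0],[0,0,0],85],
  ],
)

```text
clock: 36.9
tcp_pos: [0.6726, 0.1408, 0.2874]
orientation: [-0.003, 0.022, 1.0, -0.0]
wrist_force: [0.2, 0.6, 0.7]
finger_gap: 0.0847
grip_force: 0.0
```

```bash
python3 - <<'E'
from h import *
barcheck(.199,'wk.png')
go([(.6747,.1417,.158,1.528)])
E
```

```text
pred row 198 col [169, 179, 180, 180, 180, 179, 178, 178, 178, 178, 178, 178, 178, 174, 162, 139, 124, 136, 162, 174, 176, 176, 177, 178, 179, 179, 177, 175, 170, 154, 128, 107, 105, 124, 151, 170, 176, 177, 177, 178, 178, 179, 179, 178, 178, 178, 178, 178, 178, 178, 178]
row [153, 152, 153, 153, 153, 153, 153, 154, 153, 155, 167, 177, 178, 178, 178, 178, 178, 178, 178, 178, 179, 179, 179, 179, 179, 179, 179, 179, 179, 180, 179, 179, 179, 179, 180, 180, 179, 179, 179, 179, 179, 179, 178, 171, 159, 156, 155, 155, 157, 158, 156, 155, 152, 152]
t 36.95 tcp [0.6721 0.1412 0.2889] yaw 1.528 F [-0.7 -0.1  0.4] gap 0.0852 g 0.0
[-3.0, 1.0, 131.0] [-0.0, -0.003, 0.0]
```

Request:
step_arm(
  moves=[
    [[1,0,40],[0,0,0],85],
    [[1,0,80],[0,0,0],85],
    [[1,0,110],[0,0,0],85],
    [[1,0,128],[0,0,0],85],
    [[1,0,128],[0,0,0],85],
    [[1,0,128],[0,0,0],45],
    [[1,0,128],[0,0,0],45],
    [[1,0,128],[0,0,0],45],
  ],
)

```text
clock: 37.62
tcp_pos: [0.6734, 0.1414, 0.1656]
orientation: [0.002, 0.021, 1.0, 0.0]
wrist_force: [-2.2, 0.2, 1.3]
finger_gap: 0.051
grip_force: 37.7
```

Request:
step_arm(
  moves=[
    [[0,0,0],[0,0,0],45],
    [[0,0,0],[0,0,0],45],
    [[0,0,0],[0,0,0],45],
    [[0,0,-15],[0,0,0],45],
    [[0,0,-30],[0,0,0],45],
    [[0,0,-45],[0,0,0],45],
    [[0,0,-60],[0,0,0],45],
    [[0,0,-74],[0,0,0],45],
  ],
)

```text
clock: 38.28
tcp_pos: [0.6718, 0.1407, 0.2358]
orientation: [-0.001, 0.022, 1.0, -0.0]
wrist_force: [-0.0, -0.6, -5.4]
finger_gap: 0.0511
grip_force: 64.8
```

Request:
step_arm(
  moves=[
    [[0,0,0],[0,0,0],45],
    [[0,0,0],[0,0,0],45],
  ],
)

```text
clock: 38.45
tcp_pos: [0.6726, 0.1408, 0.2359]
orientation: [0.0, 0.021, 1.0, -0.0]
wrist_force: [-0.2, 0.1, -6.9]
finger_gap: 0.0508
grip_force: 64.9
```

Request:
step_arm(
  moves=[
    [[20,0,0],[0,0,0],45],
    [[45,0,0],[0,0,0],45],
    [[80,0,0],[0,0,0],45],
    [[120,0,0],[0,0,0],45],
    [[160,0,0],[0,0,0],45],
    [[190,-20,0],[0,0,0],45],
    [[195,-55,0],[0,0,0],45],
    [[195,-95,0],[0,0,0],45],
  ],
)

```text
clock: 39.12
tcp_pos: [0.4694, 0.0554, 0.2348]
orientation: [-0.002, 0.019, 1.0, 0.0]
wrist_force: [1.4, -0.6, -6.3]
finger_gap: 0.0507
grip_force: 65.0
```

Request:
step_arm(
  moves=[
    [[0,-40,0],[0,0,0],45],
    [[0,-80,0],[0,0,0],45],
    [[0,-120,0],[0,0,0],45],
    [[0,-160,0],[0,0,0],45],
    [[0,-200,0],[0,0,0],45],
    [[0,-240,0],[0,0,0],45],
    [[0,-280,0],[0,0,0],45],
    [[0,-300,0],[0,0,0],45],
  ],
)

```text
clock: 39.78
tcp_pos: [0.4595, -0.2495, 0.2344]
orientation: [-0.001, 0.023, 1.0, -0.0]
wrist_force: [1.0, 0.1, -4.5]
finger_gap: 0.0509
grip_force: 65.5
```

```bash
python3 - <<'E'
from h import *
go([(.450,-.390,.2,1.66),(.45,-.39,.085,1.66)])
E
```

```text
t 39.78 tcp [ 0.4595 -0.2495  0.2344] yaw 1.524 F [ 1.   0.1 -4.5] gap 0.0509 g 65.5
[3.0, -141.0, 35.0] [-0.001, -0.002, -0.136]
[3.0, -141.0, 150.0] [-0.001, -0.002, -0.136]
```

Request:
step_arm(
  moves=[
    [[0,-40,0],[0,0,-0.05],45],
    [[2,-80,0],[0,0,-0.1],45],
    [[3,-120,0],[0,0,-0.136],45],
    [[3,-138,30],[0,0,-0.136],45],
    [[3,-138,60],[0,0,-0.136],45],
    [[3,-138,80],[0,0,-0.136],45],
    [[3,-138,80],[0,0,-0.136],45],
    [[3,-138,80],[0,0,-0.136],45],
  ],
)

```text
clock: 40.45
tcp_pos: [0.4501, -0.3815, 0.1537]
orientation: [-0.002, -0.046, 0.999, 0.002]
wrist_force: [0.3, -0.2, -5.0]
finger_gap: 0.0508
grip_force: 66.2
```

```bash
python3 - <<'E'
from h import *
im,p=snap('wrist','wl.png')
go([(.45,-.39,.085,1.66)])
hsv=cv2.cvtColor(im,cv2.COLOR_RGB2HSV);m=((hsv[...,0]>8)&(hsv[...,0]<28)&(hsv[...,1]>70)).astype(np.uint8)
for r in(120,160,200,240):
    c=np.where(m[r])[0]
    if len(c):print(r,c.min(),c.max(),onz(p,c.min(),r,.06,True)[:2].round(3),onz(p,c.max(),r,.06,True)[:2].round(3))
for c in(250,280,380):
    q=np.where(m[:,c])[0]
    if len(q):print('c',c,q.min(),onz(p,c,q.min(),.06,True)[:2].round(3))
E
```

```text
t 40.5 tcp [ 0.4514 -0.3825  0.1558] yaw 1.664 F [ 0.1 -0.6 -5.2] gap 0.0508 g 66.3
[2.0, -7.0, 71.0] [0.001, -0.001, 0.004]
120 209 418 [ 0.396 -0.472] [ 0.381 -0.309]
160 210 415 [ 0.428 -0.47 ] [ 0.413 -0.307]
200 212 411 [ 0.461 -0.468] [ 0.446 -0.305]
240 214 405 [ 0.497 -0.467] [ 0.482 -0.303]
c 250 102 [ 0.38 -0.44]
c 280 102 [ 0.379 -0.417]
c 380 106 [ 0.374 -0.34 ]
```

Request:
step_arm(
  moves=[
    [[0,-4,25],[0,0,0],45],
    [[0,-4,45],[0,0,0],45],
    [[0,-4,60],[0,0,0],45],
    [[0,-4,66],[0,0,0],45],
    [[0,-4,66],[0,0,0],45],
    [[0,-4,66],[0,0,0],45],
  ],
)

```text
clock: 41.0
tcp_pos: [0.453, -0.3875, 0.0919]
orientation: [0.001, -0.047, 0.999, -0.001]
wrist_force: [0.9, -0.3, -4.5]
finger_gap: 0.051
grip_force: 66.2
```

Request:
step_arm(
  moves=[
    [[0,0,2],[0,0,0],45],
    [[0,0,4],[0,0,0],45],
    [[0,0,4],[0,0,0],45],
  ],
)

```text
clock: 41.25
tcp_pos: [0.4526, -0.3874, 0.0871]
orientation: [0.001, -0.047, 0.999, -0.001]
wrist_force: [-0.4, -0.1, -4.7]
finger_gap: 0.0509
grip_force: 66.3
```

Request:
step_arm(
  moves=[
    [[0,0,2],[0,0,0],45],
    [[0,0,4],[0,0,0],45],
    [[0,0,5],[0,0,0],45],
    [[0,0,5],[0,0,0],45],
  ],
)

```text
clock: 41.58
tcp_pos: [0.4523, -0.3874, 0.0828]
orientation: [0.0, -0.047, 0.999, -0.001]
wrist_force: [-2.3, 1.7, 5.3]
finger_gap: 0.0508
grip_force: 67.5
```

Request:
step_arm(
  moves=[
    [[0,0,-1],[0,0,0],45],
    [[0,0,-1],[0,0,0],72],
    [[0,0,-1],[0,0,0],72],
    [[0,0,-1],[0,0,0],72],
    [[0,0,-30],[0,0,0],75],
    [[0,0,-70],[0,0,0],80],
    [[0,0,-110],[0,0,0],80],
    [[0,0,-150],[0,0,0],80],
  ],
)

```text
clock: 42.25
tcp_pos: [0.452, -0.3868, 0.2329]
orientation: [-0.0, -0.047, 0.999, 0.0]
wrist_force: [0.3, -1.3, -0.1]
finger_gap: 0.0801
grip_force: 0.0
```

Request:
step_arm(
  moves=[
    [[0,0,-40],[0,0,0],85],
    [[0,0,-60],[0,0,0],85],
    [[0,0,-60],[0,0,0],85],
    [[0,0,-60],[0,0,0],85],
  ],
)

```text
clock: 42.58
tcp_pos: [0.4529, -0.3879, 0.293]
orientation: [0.001, -0.047, 0.999, -0.002]
wrist_force: [-0.6, 0.2, -0.1]
finger_gap: 0.0852
grip_force: 0.0
```

```bash
python3 - <<'E'
from h import *
go([])
barcheck(.115,'wm.png')
P=imaging.camera_params('wrist');w=cv2.imread('pics/wm.png').mean(2)
for x,y in((.568,-.381),):print('W3 bar px',proj(P,[x,y,.115],True))
a,p=snap('side','de.png');g=cv2.cvtColor(a,cv2.COLOR_RGB2HSV)
# grey (unsaturated) tall blobs expected at placed weights: mean saturation along weight axis
for n,x,y,z0 in(('W1',.452,-.387,.007),('W3',.568,-.381,.007),('W2',.52,.369,.005)):
    for h in(.03,.05,.104):
        u,v=proj(p,[x,y,z0+h]);print(n,h,int(u),int(v),g[int(v)-1:int(v)+2,int(u)-1:int(u)+2].reshape(-1,3).mean(0).astype(int))
E
```

```text
t 42.58 tcp [ 0.4529 -0.3879  0.293 ] yaw 1.664 F [-0.6  0.2 -0.1] gap 0.0852 g 0.0
pred row 174 col [168, 167, 167, 168, 168, 167, 166, 166, 166, 168, 168, 167, 168, 169, 168, 160, 146, 142, 153, 164, 168, 169, 169, 169, 169, 167, 167, 168, 167, 166, 166, 166, 164, 161, 159, 156, 154, 153, 153, 153, 153, 152, 152, 153, 153, 153, 153, 153, 153, 153, 153]
row [141, 160, 160, 156, 151, 152, 154, 156, 157, 154, 152, 154, 155, 158, 161, 166, 167, 166, 165, 166, 165, 167, 167, 167, 167, 168, 167, 167, 167, 166, 166, 166, 166, 166, 166, 166, 166, 166, 165, 159, 152, 151, 149, 150, 151, 154, 160, 158, 154, 154, 156, 157, 159, 152]
W3 bar px (np.float64(313.94655091790156), np.float64(272.4784656911996))
W1 0.03 328 319 [102   7 200]
W1 0.05 329 315 [101   8 199]
W1 0.104 329 303 [ 99  10 204]
W3 0.03 371 302 [106  13 202]
W3 0.05 372 298 [109  12 202]
W3 0.104 374 286 [ 99  13 206]
W2 0.03 270 139 [ 31   7 160]
W2 0.05 269 135 [ 52   4 183]
W2 0.104 268 122 [ 46   4 185]
```

All three weights are upright where they were placed, and the robot is clear of them. I'll hand in.

```bash
python3 -c "
from workcell import env
print(env.hand_in())"
```

```text
the job is handed in; nothing more can be done
None
```

The job is handed in: all three weights present hung at the same time and settled, then the two filled ones went upright into the slatted crate and the empty one upright into the grey tray. The hand-in returned no verdict.

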